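# Ready the slide stainer: prove the end switch, lay in the staining bridge

## Task

Get the slide stainer ready for its next run. Check the limit switch under its rail: with the fingers, push the roller lever sideways (either way) until it clicks, do not drive it on to its end stop, and let it spring back; and lay the U-shaped staining bridge gently into the tank without dropping or banging it, flat, with its two open ends resting down in the two notches of the end wall and its closed end on the cut-down rim opposite. Leave the bottle, the jar and the slide box where they are.

Things in the scene. Friction and masses are not known exactly. Their poses are not given: they have to be found in the camera images.
- stainer: bench slide stainer, fixed: cream base 240 (x) x 380 (y) x 40 high, open steel tank in front, rear ledge (top z 40) with a rail over it. Origin: centre of underside; x to the rear (away from robot), y left, z up. Ledge behind the tank x +21 to +120. A motor 50 square stands on the rail's right end (y -183 to -133) up to z 315
- rail (a point): middle of the front lower edge of the aluminium rail (stainer x +56, y 0, z 205). Rail runs along y, 360 long, 50 wide (to x +106), 30 high, on posts (36 x 12) at y +-173. From it, at the end away from the switch (y +85 or -85), hangs a reagent head filling x +26 to +83, z 103 to 210, 56 wide
- tank (a point): centre of the tank's mouth (stainer x -45, y 0, z 100 = rim). Tank outside 120 (x) x 170 (y), walls 4, inner floor z 46; front and rear rims folded 12 wide. Left end wall (y +83): two notches 16 wide, 70 apart, floor z 88. Right end wall (y -83): cut down to z 88 over a width of 96 about the middle. The bridge lies in these along y, tube axis at z 94
- switch: limit switch, grey metal housing 30 (x) x 40 (y) x 74 high, fixed on the ledge under the rail near its left or right end (stainer y +85 or -85). Origin: on the ledge (z 40) under the rail's centre line; axes as the stainer's; housing x +5 to +35. Lever shaft along x, 55 above the origin; lever (12 wide) and roller stand in front of the housing, pointing up, leaning up to 0.3 rad either way at rest
- roller (a point): centre of the black roller (20 dia, 10 wide, axis along the switch's x) at the lever's end, 55 from the shaft axis. It is about 55 below the rail's underside and 17 behind the rail's front edge, so only a tool tilted some 40 to 45 degrees (fingers pointing rearward and down) gets to it from the robot's side
- shaft (a joint): turn of the switch shaft, rad, 0 at rest; roller moves to -y (right) when positive, to +y when negative; works alike both ways. Sprung: force at the roller rises to 2.5 to 3 N at 0.42, where the contact snaps: by 0.48 it has jumped to 4 to 5.5 N; it has clicked from 0.42 on. Then it rises slowly to about 9 N at the end stop at 0.90; keep below 0.80
- bridge: staining bridge, loose, 0.22 kg: stainless tube 12 dia bent to a U lying flat on the bench, 70 wide between leg axes, 196 long. Origin on the bench under the middle of the stay; local +y runs along the legs to the open ends (at y +110), closed end at y -80, tube axis 6 above the origin
- stay (a point): middle of the bridge's cross stay (12 dia, along the bridge's x between the legs), its balance point: a good grip, fingers closing along the bridge's y
- tip_a (a point): end of the bridge's leg at local x -35, on the tube axis
- tip_b (a point): end of the bridge's leg at local x +35, on the tube axis
- notch_a (a point): notch nearer the front, in the middle of the 4 thick wall: point where the tube's axis lies when seated; axes as the stainer's, +y outward through the wall. The tips should stand 2 to 22 past it; 14 centres the bridge
- notch_b (a point): the same for the notch nearer the rear
- dropper: bystander: dropper bottle, 52 dia, 131 high, standing; origin under its centre
- jar: bystander: square glass staining jar with white lid, 62 x 62 x 116 high; origin under its centre
- slide_box: bystander: flat closed slide box 85 x 175 x 34 high; origin under its centre
There are look-alikes about, which are no part of the job. Of the things shaped like the bridge, the stainless one is meant.

How it is judged:
On the way, in this order (a step that is already met when the one before it is completed fails the run):
1. the fingers push the roller lever until the switch has clicked ((value of joint shaft above 0.42 rad or value of joint shaft below -0.42 rad) and contact force between the fingers and switch above 1 N), for 0.15 s.
2. the lever has sprung back to rest (value of joint shaft between -0.08 and 0.08 rad and contact force between anything else and switch below 0.3 N), for 0.2 s.
At the end, for the whole second after the job is handed in: The bridge is released and still, lying flat (within 0.03 rad) in the tank with each open end down in a notch (tube axis no more than 3 mm above its seat, ends 0 to 28 mm past the wall's middle); the switch lever is back at rest (within 0.08 rad) (((z of tip_a in the frame of notch_a below 0.003 m and z of tip_b in the frame of notch_b below 0.003 m and y of tip_a in the frame of notch_a above 0 m and y of tip_b in the frame of notch_b above 0 m and horizontal distance between tip_a and notch_a below 0.03 m and horizontal distance between tip_b and notch_b below 0.03 m) or (z of tip_a in the frame of notch_b below 0.003 m and z of tip_b in the frame of notch_a below 0.003 m and y of tip_a in the frame of notch_b above 0 m and y of tip_b in the frame of notch_a above 0 m and horizontal distance between tip_a and notch_b below 0.03 m and horizontal distance between tip_b and notch_a below 0.03 m)) and angle between the z axis of bridge and the z axis of stainer, either way round below 0.03 rad and linear speed of bridge below 0.01 m/s and value of joint shaft between -0.08 and 0.08 rad); the robot touches nothing.
It fails at once if the lever is driven on to its end stop (value of joint shaft above 0.82 rad or value of joint shaft below -0.82 rad).
It fails at once if the bridge is pressed hard or banged on to the stainer (contact force between bridge and stainer above 60 N).
It fails at once if the bridge is let fall from more than about 12 mm (linear speed of bridge above 0.5 m/s and contact force between the fingers and bridge below 0.2 N).
It fails at once if the bottle, the jar or the slide box is shifted by over 30 mm (distance of any of dropper, jar, slide_box from where it was at the start of the episode above 0.03 m).
It also fails if it takes over 72 s, if anything falls off the work surface, if the arm or the gripper's body presses on something with over 40 N, if the wrist force passes 120 N, or if a joint passes its speed limit or range.

## Robot

A 7-joint arm with a two-finger parallel gripper is mounted at the origin on the work surface. World frame = base frame: x ahead of the robot, y to its left, z up, the work surface at z = 0. Lengths are in m, angles in rad, forces in N, time in s.
With the tool pointing down it reaches from about 0.4 to 0.875 m from the base axis. Payload 19.3 kg.
Tool frame: the origin (TCP) lies midway between the tips of the shut fingers; the grasp point (between the pads) lies 19 mm behind it (bot.grip_depth is the distance from the TCP to the grasp point, in m); z points along the fingers, y is the line along which they close (so a half turn about z gives the same grasp; the last joint's range is limited). The gripper opens to 85 mm and grips with 20 to 120 N. Pads are 22 mm wide; open, the fingers measure 114 mm over their backs; the gripper's body (76 mm by 85 mm) begins 54 mm behind the grasp point. The pads swing forward as they close: fully open they stand 13 mm farther back than shut.
Start: joints at [-1.265, 0.521, -0.036, 1.599, 0.021, 1.021, -0.113], TCP at [0.229, 0.581, 0.231] pointing down, gripper open.
Joint ranges: [-2.91, 2.91], [-0.3, 2.13], [-1.5, 1.42], [0.17, 2.43], [-1.26, 4.41], [0.16, 1.93], [-2.52, 2.52]. Speed limits (rad/s): [1.89, 1.89, 2.39, 2.39, 3.01, 3.01, 3.01].

## Interface

Orientations are given as a unit quaternion [x, y, z, w].
In Python, from workcell import bot gives the robot as it stands.
- The arm moves only by the shell command python3 -m inch 'ROWS' [FORCE]. ROWS is JSON, a list of rows, each an object with "angular": the turn, a rotation vector about the tool's x, y, z in degrees, a list of three; "travel": the shift along the tool's x, y, z in units of 25 mm (1.0 is 25 mm), a list of three; "gripper": the finger opening in mm, from 0 to 85.4. A call has exactly 5 rows; each row is the pose to reach, as a shift and turn from the pose commanded when the call began, along the tool's axes at that moment; what a row does not reach only later rows make up. A row lasts 1/10 s, in which the tool goes at most 50 mm and 8.59 degrees, less where a joint would pass 70% of its speed; a pose out of reach is approached as far as the arm can. A call with a gripper value outside its range is refused whole. The fingers move at their own pace and stop on an object; FORCE is the grip in N (left out, the last holds). Time passes only in rows, so rows that repeat a pose let the fingers close, or fill a call up. It gives the time, the measured TCP pose, the force, the opening and the grip force at its end, in the units of the state.
- bot.get_state(): the state, without advancing time (a new reading comes with each control period).
- bot.snapshot(name): name is "side" or "top"; returns a dict with "pixels" (420x560x3 uint8, blue, green, red), "depth" (420x560 float32, m along the optical axis (not along the pixel's ray), 0 where there is no reading), "fx", "fy", "cx", "cy" (pixels), "position" and "orientation" of the camera in the world. Camera axes: x right, y down, z forward; pixel columns grow to the right and rows downward; lengths in m; the calibration is good to about 2 mm. A picture is of the moment at which its call begins.
- bot.close_job(): hands the job in; it is judged then, once.
Trained networks look in a picture, given as the dict that the camera call returned (one of the last four; its "shot" number tells which), for a name from the list of things; names that differ only in an ending like _2 or _b are one class to them, and where a whole thing is asked for, a point or a joint stands for the part that bears it (a point fixed in the world has none). Each returns a list of dicts, best first, with "confidence" (0 to 1); they miss things now and then, are a little off and sometimes report something else, mostly with a low value. They report only what shows in the picture. A call takes as long as a camera call. They do not tell look-alikes from the thing itself.
- bot.recognise(query, picture): "box" ([left, top, right, bottom] in pixels, round what is visible of it).
- bot.mark_of(query, picture): "at" ([column, row] in pixels: a listed point, or the origin of a listed thing).
The state is a dict: "t": time; "joint_pos": joint angles; "qvel": joint speeds; "joint_torque": joint torques, N m; "tool_pos": TCP position; "eef_rot": TCP orientation; "force": force on the tool from outside, world axes, zero at the start; "wrist_torque": the same for the moment, N m; "opening": finger opening in m; "finger_force": force on a finger pad.
Only numpy, scipy, OpenCV 4.12 (cv2) and the standard library are available. Lean on these libraries where they do the work, as an engineer would, in place of code of your own. Each camera call takes 0.05 s, during which the arm holds its last target. There are 200 camera calls.

## Working session

There is one attempt and no reset: what is moved stays moved. The work goes in short steps, Python scripts to look and compute and a shell command to move; the robot and the scene stay as the last step left them, time stands still between calls to the robot, and variables do not carry over. Pictures are saved under pics/ and viewed, at most 10 in all, crops included, and the job is handed in when it is done.

```bash
mkdir -p pics; cat > h.py <<'E'
import numpy as np, cv2
from scipy.spatial.transform import Rotation as R
from workcell import bot
def world(p,uv,depth=None,z=None):
    u,v=uv
    d=np.array([(u-p["cx"])/p["fx"],(v-p["cy"])/p["fy"],1.0])
    Rm=R.from_quat(p["orientation"]).as_matrix(); o=np.array(p["position"])
    if z is not None:
        w=Rm@d; return o+w*(z-o[2])/w[2]
    if depth is None: depth=p["depth"][int(round(v)),int(round(u))]
    return o+Rm@(d*depth)
def cloud(p):
    v,u=np.mgrid[0:420,0:560]
    D=p["depth"]; c=np.stack([(u-p["cx"])/p["fx"]*D,(v-p["cy"])/p["fy"]*D,D],-1)
    w=c@R.from_quat(p["orientation"]).as_matrix().T+np.array(p["position"])
    w[D==0]=np.nan
    return w
def project(p,w):
    c=R.from_quat(p["orientation"]).as_matrix().T@(np.array(w)-p["position"])
    return c[0]/c[2]*p["fx"]+p["cx"],c[1]/c[2]*p["fy"]+p["cy"]
E
cat > look.py <<'E'
from h import *
import sys
n=sys.argv[1]
ims=[]
for cam in ("side","top"):
    p=bot.snapshot(cam); cv2.imwrite(f"pics/{cam}{n}.png",p["pixels"]); np.savez(f"pics/{cam}{n}.npz",**{k:v for k,v in p.items()})
    print(cam,np.round(p["position"],3),np.round(p["orientation"],3))
    for q in ["stainer","rail","tank","switch","roller","bridge","stay","tip_a","notch_a","dropper","jar","slide_box"]:
        for m in bot.mark_of(q,p)[:4]:
            w=world(p,m["at"])
            print(q,round(m["confidence"],2),np.round(m["at"]),np.round(w,3))
print(bot.get_state())
E
python3 look.py 0; ls
```

```text
side [ 0.084 -0.612  1.035] [ 0.891 -0.237  0.109 -0.371]
stainer 0.65 [316. 325.] [ 0.492 -0.124  0.049]
rail 0.66 [352. 261.] [ 0.577 -0.117  0.227]
tank 0.58 [308. 303.] [ 0.51  -0.063  0.047]
switch 0.59 [330. 280.] [ 0.604 -0.024  0.035]
roller 0.74 [315. 323.] [ 0.494 -0.116  0.043]
roller 0.65 [240. 238.] [0.482 0.252 0.   ]
roller 0.55 [333. 256.] [ 0.595 -0.033  0.146]
roller 0.39 [282. 187.] [0.696 0.377 0.011]
bridge 0.91 [250. 417.] [ 0.263 -0.225  0.009]
bridge 0.9 [158. 258.] [0.245 0.288 0.009]
bridge 0.87 [398. 261.] [ 0.82  -0.047  0.01 ]
bridge 0.72 [239. 238.] [0.478 0.254 0.002]
stay 0.87 [155. 258.] [0.238 0.291 0.011]
stay 0.87 [394. 261.] [ 0.81  -0.042  0.011]
stay 0.86 [250. 418.] [ 0.261 -0.225  0.002]
stay 0.57 [241. 235.] [0.484 0.254 0.008]
tip_a 0.96 [430. 287.] [ 0.84  -0.156  0.005]
tip_a 0.93 [269. 215.] [0.594 0.284 0.012]
tip_a 0.71 [278. 231.] [0.585 0.212 0.013]
tip_a 0.61 [193. 273.] [ 0.311  0.202 -0.002]
notch_a 0.74 [275. 288.] [0.465 0.022 0.038]
notch_a 0.69 [300. 273.] [0.546 0.033 0.04 ]
dropper 0.39 [324. 233.] [0.631 0.059 0.125]
jar 0.3
[... 1378 characters left out ...]
3629053,  1.59951731,  0.0212263 ,
        1.02108109, -0.11281203]), 'qvel': array([-8.25511593e-04, -1.14051084e-06,  9.37393685e-04,  2.80692007e-04,
        8.36087353e-05, -2.01911729e-03, -5.64922980e-04]), 'joint_torque': array([ 3.34439137e-04, -9.26874089e+01,  1.97843470e+00, -3.70272553e+01,
        1.81285548e-02,  1.80020077e-03,  5.83332712e-05]), 'tool_pos': array([0.22940785, 0.58136336, 0.23128175]), 'eef_rot': array([ 1.86813116e-01,  9.82395470e-01, -1.38777443e-05,  1.15722210e-05]), 'force': array([-0.27939216, -0.89423105,  0.45887357]), 'wrist_torque': array([-0.04185979, -0.03026481,  0.03992426]), 'finger_force': 0.0, 'opening': 0.08591656828256074}
h.py
look.py
pics
```

View images.

View pics/side0.png

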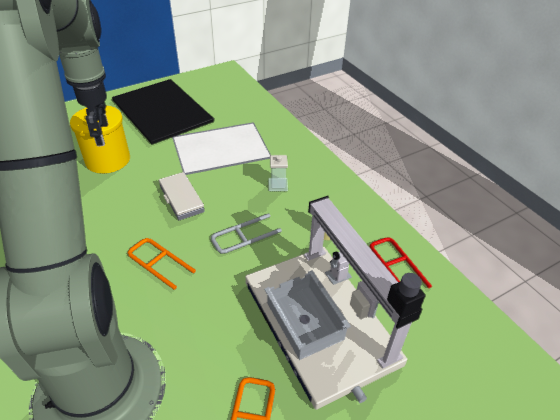

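View pics/top0.png

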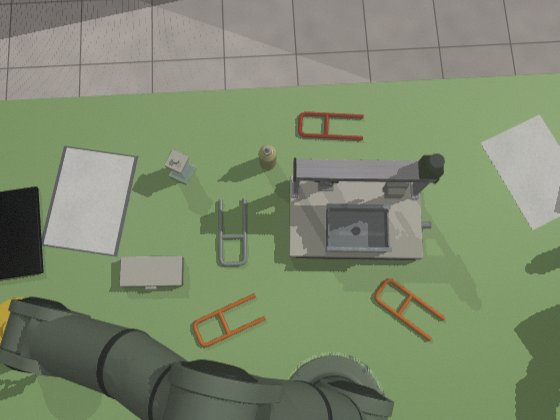

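```bash
cat > fit.py <<'E'
from h import *
P={c:dict(np.load(f"pics/{c}0.npz",allow_pickle=True)) for c in("side","top")}
for c,p in P.items():
    W=cloud(p); X,Y,Z=W[...,0],W[...,1],W[...,2]
    for nm,m in {"base":(abs(Z-.04)<.006)&(X>.35)&(X<.75)&(Y<.12)&(Y>-.34),"railtop":(abs(Z-.235)<.006)&(X>.5)&(X<.8)&(Y<.15)&(Y>-.35),"rim":(abs(Z-.1)<.005)&(X>.35)&(X<.62)&(Y<.1)&(Y>-.3)}.items():
        pts=W[m]; r=cv2.minAreaRect(pts[:,:2].astype(np.float32)*1000); print(c,nm,len(pts),np.round(r[0],1),np.round(r[1],1),round(r[2],2), "z",np.median(pts[:,2]).round(4))
    # bridge: grey on green
    hsv=cv2.cvtColor(p["pixels"],cv2.COLOR_BGR2HSV)
    m=(X>.36)&(X<.63)&(Y>.19)&(Y<.32)&(hsv[...,1]<70)&(Z<.03)
    pts=W[m]; pts=pts[np.isfinite(pts).all(1)]
    r=cv2.minAreaRect(pts[:,:2].astype(np.float32)*1000); print(c,"bridge",len(pts),np.round(r[0],1),np.round(r[1],1),round(r[2],2),np.median(pts[:,2]), np.round(cv2.boxPoints(r)).tolist())
    cr={"side":(205,180,420,390),"top":(210,140,450,280)}[c]
    im=p["pixels"][cr[1]:cr[3],cr[0]:cr[2]]; s=min(800/im.shape[1],600/im.shape[0]); cv2.imwrite(f"pics/crop_{c}.png",cv2.resize(im,None,fx=s,fy=s,interpolation=cv2.INTER_CUBIC)); print(s)
E
python3 fit.py
```

```text
side base 8956 [ 525.2 -113.5] [408.2 252.1] 86.15 z 0.0403
side railtop 2554 [ 602.8 -105.7] [373.9  54.7] 86.06 z 0.2351
side rim 932 [ 511.9 -103.8] [358. 207.] 88.16 z 0.0999
side bridge 691 [501.7 261.5] [ 98.4 203.4] 88.73 0.010068746372645432 [[399.0, 215.0], [602.0, 210.0], [604.0, 308.0], [401.0, 313.0]]
2.857142857142857
top base 6996 [546.2 -92.9] [449.3 291. ] 85.15 z 0.04
top railtop 2356 [ 603.4 -105.6] [368.1  53.8] 86.29 z 0.2343
top rim 607 [509.8 -98. ] [355.7 196.2] 86.16 z 0.0995
top bridge 797 [501. 259.] [ 84.1 203.4] 88.21 0.009454363989245484 [[398.0, 220.0], [601.0, 214.0], [604.0, 298.0], [401.0, 304.0]]
3.3333333333333335
```

View pics/crop_side.png

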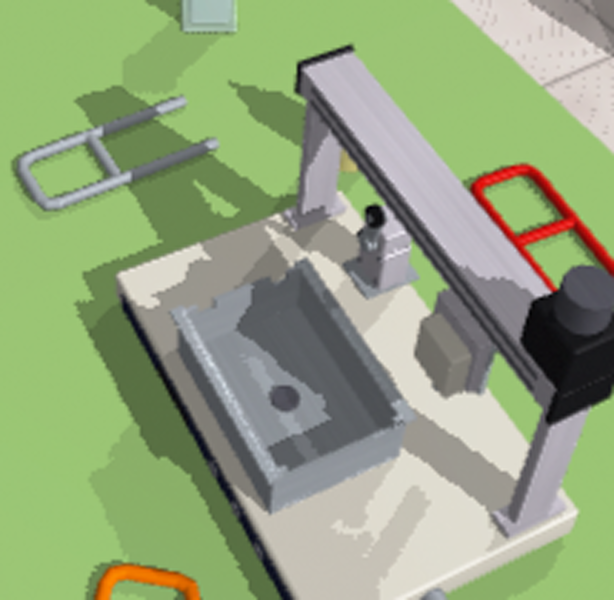

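```bash
cat > fit2.py <<'E'
from h import *
from scipy.optimize import least_squares
P={c:dict(np.load(f"pics/{c}0.npz",allow_pickle=True)) for c in("side","top")}
B=[(-120,120,-190,190,0,40),(56,106,-180,180,205,235),(63,99,167,179,40,205),(63,99,-179,-167,40,205),(26,83,-113,-57,103,210),
(56,106,-183,-133,235,270),(-105,15,-85,85,40,46),(-105,-101,-85,85,40,100),(11,15,-85,85,40,100),(-105,-93,-85,85,98,100),(3,15,-85,85,98,100),
(-105,15,-85,-81,40,88),(-105,15,81,85,40,88),(86,116,65,105,40,114)]
def box(p,b):
    c=np.array([(b[0]+b[1])/2,(b[2]+b[3])/2,(b[4]+b[5])/2]);h=np.array([(b[1]-b[0])/2,(b[3]-b[2])/2,(b[5]-b[4])/2])
    q=abs(p-c)-h; return np.linalg.norm(np.maximum(q,0),axis=1)+np.minimum(q.max(1),0)
def seg(p,a,b):
    a,b=np.array(a,float),np.array(b,float);t=np.clip(((p-a)@(b-a))/((b-a)@(b-a)),0,1);return np.linalg.norm(p-a-t[:,None]*(b-a),axis=1)
def loc(p,s):
    c,n=np.cos(s[2]),np.sin(s[2]);d=p[:,:2]-s[:2];return np.c_[c*d[:,0]+n*d[:,1],-n*d[:,0]+c*d[:,1],p[:,2]]
def fs(s,p): q=loc(p,s); return abs(np.min([box(q,b) for b in B],0))
S=[((-35,-60,6),(-35,110,6)),((35,-60,6),(35,110,6)),((-15,-80,6),(15,-80,6)),((-35,0,6),(35,0,6)),((-35,-60,6),(-29,-74,6)),((-29,-74,6),(-15,-80,6)),((35,-60,6),(29,-74,6)),((29,-74,6),(15,-80,6))]
def fb(s,p): q=loc(p,s); return abs(np.min([seg(q,*g) for g in S],0)-6)
out={}
for nm in("side","top","both"):
    A=[];Bp=[]
    for c,p in P.items():
        if nm not in(c,"both"):continue
        W=cloud(p);X,Y,Z=np.moveaxis(W,-1,0)
        m=(X>.35)&(X<.75)&(Y>-.36)&(Y<.13)&(Z>.03)&(Z<.25);A.append(W[m])
        hsv=cv2.cvtColor(p["pixels"],cv2.COLOR_BGR2HSV)
        m=(X>.36)&(X<.63)&(Y>.19)&(Y<.32)&(hsv[...,1]<75)&(Z<.03)&(Z>.003);Bp.append(W[m])
    A=np.concatenate(A)*1e3;Bp=np.concatenate(Bp)*1e3
    r=least_squares(fs,[520,-100,-.065],args=(A,),loss="cauchy",f_scale=2,x_scale=[1,1,.01]);print(nm,"stainer",np.round(r.x,3),np.median(fs(r.x,A)));out[nm]=r.x
    r2=least_squares(fb,[485,258,-1.58],args=(Bp,),loss="cauchy",f_scale=1.5,x_scale=[1,1,.01]);print(nm,"bridge",np.round(r2.x,4),np.median(fb(r2.x,Bp)))
    q=loc(A,r.x);k=(q[:,0]<84)&(q[:,0]>40)&(q[:,1]>50)&(q[:,1]<120)&(q[:,2]>60)&(q[:,2]<190)
    qq=q[k];print("lever pts",len(qq));
    for z0 in range(80,180,10):
        a=qq[(qq[:,2]>=z0)&(qq[:,2]<z0+10)]
        if len(a):print(z0,len(a),np.round(np.r_[a.min(0),np.median(a,0),a.max(0)]))
E
python3 fit2.py
```

```text
side stainer [ 5.22460e+02 -1.00451e+02 -6.70000e-02] 1.0740749064064623
side bridge [485.6947 257.1251  -1.5954] 1.3568927495797722
lever pts 105
80 3 [77. 83. 85. 77. 86. 88. 78. 88. 88.]
90 15 [ 75.  73.  91.  77.  82.  95.  83.  94. 100.]
100 20 [ 75.  74. 101.  79.  81. 104.  83.  90. 110.]
110 7 [ 78.  72. 111.  79.  77. 113.  84.  82. 119.]
120 6 [ 77.  70. 120.  80.  73. 122.  82.  76. 126.]
130 4 [ 69.  67. 134.  74.  69. 139.  84.  75. 140.]
140 16 [ 67.  60. 141.  69.  65. 147.  81.  76. 150.]
150 32 [ 67.  60. 150.  73.  68. 155.  82.  78. 159.]
160 2 [ 67.  67. 160.  68.  68. 160.  68.  69. 161.]
top stainer [ 5.23296e+02 -9.92830e+01 -6.80000e-02] 1.8445196418228988
top bridge [486.2867 258.2667  -1.5901] 1.4482194630607501
lever pts 43
80 1 [77. 84. 83. 77. 84. 83. 77. 84. 83.]
90 10 [76. 77. 91. 78. 87. 97. 82. 94. 99.]
100 13 [ 75.  78. 100.  78.  86. 103.  84.  94. 110.]
110 3 [ 79.  82. 111.  80.  85. 116.  81.  87. 116.]
120 1 [ 78.  80. 122.  78.  80. 122.  78.  80. 122.]
140 6 [ 68.  66. 145.  68.  75. 148.  71.  80. 150.]
150 9 [ 67.  61. 150.  69.  69. 154.  70.  78. 158.]
both stainer [ 5.22683e+02 -1.00265e+02 -6.80000e-02] 1.3411528635805894
both bridge [486.021  257.7096  -1.5913] 1.4348563420476794
lever pts 148
80 4 [76. 83. 83. 77. 85. 86. 78. 88. 88.]
90 25 [ 75.  73.  91.  77.  84.  97.  83.  95. 100.]
100 32 [ 74.  74. 101.  78.  83. 104.  83.  93. 110.]
110 10 [ 78.  72. 111.  80.  81. 114.  83.  88. 119.]
120 7 [ 77.  70. 120.  79.  74. 122.  82.  81. 126.]
130 4 [ 69.  67. 134.  74.  69. 139.  84.  75. 140.]
140 22 [ 66.  60. 141.  69.  67. 147.  81.  81. 150.]
150 41 [ 67.  60. 150.  71.  68. 154.  81.  79. 159.]
160 2 [ 67.  66. 160.  67.  68. 160.  68.  69. 161.]
```

```bash
cat > goal.py <<'E'
# goal.py x y z(mm, stainer frame) tilt yaw(deg, tool x from stainer +y): rows to write
from h import *
import sys
S=np.array([.5228,-.100,0]);RS=R.from_euler("z",-.068)
def pose(x,y,z,t,yaw=0):
    base=R.from_matrix(np.array([[0,1,0],[1,0,0],[0,0,-1.]]).T)
    return S+RS.apply(np.array([x,y,z])/1e3),RS*R.from_euler("z",yaw,degrees=True)*base*R.from_rotvec([-t,0,0],degrees=True)
def now(s=None):
    s=s or bot.get_state();r=R.from_quat(s["eef_rot"]);print("t",round(s["t"],2),"stainer mm",np.round(RS.inv().apply(s["tool_pos"]-S)*1e3,1),"world",np.round(s["tool_pos"],4),"F",np.round(s["force"],1),"open",round(s["opening"],4),"ff",round(s["finger_force"],1),"q",np.round(s["joint_pos"],2),"toolz",np.round(RS.inv().apply(r.as_matrix()[:,2]),3),"toolx",np.round(RS.inv().apply(r.as_matrix()[:,0]),3));return s,r
if __name__=="__main__":
    s,r=now()
    if len(sys.argv)>1:
        p,g=pose(*map(float,sys.argv[1:]))
        print("travel",np.round(r.inv().apply(p-s["tool_pos"])/.025,2),"angular",np.round((r.inv()*g).as_rotvec(degrees=True),1))
E
python3 goal.py -35 35 240 48
```

```text
t 1.3 stainer mm [-339.   659.9  231.3] world [0.2294 0.5814 0.2313] F [-0.3 -0.9  0.5] open 0.0859 ff 0.0 q [-1.27  0.52 -0.04  1.6   0.02  1.02 -0.11] toolz [ 0. -0. -1.] toolx [-0.953  0.303 -0.   ]
travel [-19.16 -20.13  -0.35] angular [-41.3 -30.2  67.9]
```

```bash
python3 -m inch '[{"angular":[0,0,8],"travel":[-1.2,-1.3,-0.8],"gripper":0},{"angular":[0,0,16],"travel":[-2.5,-2.7,-1.2],"gripper":0},{"angular":[0,0,24],"travel":[-3.8,-4.0,-1.2],"gripper":0},{"angular":[0,0,32],"travel":[-5.1,-5.4,-1.2],"gripper":0},{"angular":[0,0,40],"travel":[-6.4,-6.7,-1.2],"gripper":0}]' && python3 goal.py -35 35 240 48
```

```text
t: 1.8
tool_pos: [0.3171, 0.3649, 0.2615]
eef_rot: [0.514, 0.858, 0.0, -0.0]
force: [1.3, 1.3, 0.2]
opening: 0.0123
finger_force: 0.0
t 1.8 stainer mm [-236.8  449.9  261.5] world [0.3171 0.3649 0.2615] F [1.3 1.3 0.2] open 0.0123 ff 0.0 q [-1.11  0.26  0.17  1.93 -0.05  0.95 -0.43] toolz [ 0.     0.001 -1.   ] toolx [-0.53   0.848  0.   ]
travel [-18.35  -1.96   0.85] angular [-46.7 -13.4  30.1]
```

```bash
python3 -m inch '[{"angular":[0,0,6],"travel":[-1.8,-0.2,0],"gripper":0},{"angular":[0,0,12],"travel":[-3.6,-0.4,0],"gripper":0},{"angular":[0,0,18],"travel":[-5.4,-0.6,0],"gripper":0},{"angular":[0,0,25],"travel":[-7.2,-0.8,0],"gripper":0},{"angular":[0,0,32],"travel":[-9,-1,0],"gripper":0}]' && python3 -m inch '[{"angular":[-7,0,0],"travel":[-2,0,0],"gripper":0},{"angular":[-14,0,0],"travel":[-4,0,0],"gripper":0},{"angular":[-21,0,0],"travel":[-5,0,0],"gripper":0},{"angular":[-28,0,0],"travel":[-6,0,0],"gripper":0},{"angular":[-35,0,0],"travel":[-7,0,0],"gripper":0}]' && python3 goal.py -35 35 240 48
```

```text
t: 2.3
tool_pos: [0.4024, 0.1554, 0.2616]
eef_rot: [0.73, 0.683, 0.0, -0.0]
force: [1.5, 0.2, -0.8]
opening: 0.0
finger_force: 0.0
t: 2.8
tool_pos: [0.3916, 0.0282, 0.2667]
eef_rot: [0.713, 0.674, 0.141, 0.132]
force: [-0.3, -0.1, 0.8]
opening: 0.0002
finger_force: 0.0
t 2.8 stainer mm [-139.6  119.   266.7] world [0.3916 0.0282 0.2667] F [-0.3 -0.1  0.8] open 0.0002 ff 0.0 q [-0.55 -0.12  0.2   2.4   0.31  0.51 -0.65] toolz [ 0.378  0.027 -0.925] toolx [-0.016  1.     0.023]
travel [-3.45  3.45  2.48] angular [-25.7  -1.6  -0. ]
```

```bash
python3 -m inch '[{"angular":[0,0,0],"travel":[-1.7,1.2,0.5],"gripper":0},{"angular":[-7,0,0],"travel":[-3.4,2.4,1.2],"gripper":0},{"angular":[-14,-1,0],"travel":[-3.4,3.4,2.4],"gripper":0},{"angular":[-20,-1,0],"travel":[-3.4,3.4,2.5],"gripper":0},{"angular":[-26,-1.6,0],"travel":[-3.4,3.4,2.5],"gripper":0}]' && python3 goal.py -35 35 240 48
```

```text
t: 3.3
tool_pos: [0.4584, -0.0641, 0.266]
eef_rot: [0.699, 0.659, 0.174, 0.215]
force: [0.3, 1.7, 1.2]
opening: 0.0002
finger_force: 0.0
t 3.3 stainer mm [-66.7  31.5 266. ] world [ 0.4584 -0.0641  0.266 ] F [0.3 1.7 1.2] open 0.0002 ff 0.0 q [-0.65 -0.04  0.58  2.42  0.57  0.24 -0.64] toolz [ 0.53  -0.036 -0.847] toolx [ 0.003  0.999 -0.041]
travel [0.19 0.53 1.55] angular [-16.    1.9   1.4]
```

```bash
python3 goal.py 5 30 203 47; python3 goal.py 76 30 140 47
```

```text
t 3.3 stainer mm [-66.7  31.5 266. ] world [ 0.4584 -0.0641  0.266 ] F [0.3 1.7 1.2] open 0.0002 ff 0.0 q [-0.65 -0.04  0.58  2.42  0.57  0.24 -0.64] toolz [ 0.53  -0.036 -0.847] toolx [ 0.003  0.999 -0.041]
travel [0.05 1.09 3.66] angular [-15.    1.9   1.3]
t 3.3 stainer mm [-66.7  31.5 266. ] world [ 0.4584 -0.0641  0.266 ] F [0.3 1.7 1.2] open 0.0002 ff 0.0 q [-0.65 -0.04  0.58  2.42  0.57  0.24 -0.64] toolz [ 0.53  -0.036 -0.847] toolx [ 0.003  0.999 -0.041]
travel [0.16 2.17 7.3 ] angular [-15.    1.9   1.3]
```

```bash
python3 -m inch '[{"angular":[0,0,0],"travel":[0,0.4,1.2],"gripper":0},{"angular":[-4,0.5,0.3],"travel":[0,0.8,2.4],"gripper":0},{"angular":[-8,1,0.7],"travel":[0,1.1,3.6],"gripper":0},{"angular":[-12,1.5,1],"travel":[0,1.1,3.6],"gripper":0},{"angular":[-15,1.9,1.3],"travel":[0,1.1,3.6],"gripper":0}]' && python3 goal.py 76 30 140 47;  python3 goal.py 5 30 203 47
```

```text
t: 3.8
tool_pos: [0.4777, -0.1021, 0.2303]
eef_rot: [0.697, 0.654, 0.131, 0.264]
force: [-0.3, -0.6, 0.7]
opening: -0.0002
finger_force: 0.0
t 3.8 stainer mm [-44.9  -5.2 230.3] world [ 0.4777 -0.1021  0.2303] F [-0.3 -0.6  0.7] open -0.0002 ff 0.0 q [ 0.02  0.12 -0.09  2.42  1.36  0.25 -1.42] toolz [ 0.54  -0.16  -0.826] toolx [ 0.044  0.986 -0.163]
travel [2.18 2.19 5.37] angular [-14.    8.8   4.1]
t 3.8 stainer mm [-44.9  -5.2 230.3] world [ 0.4777 -0.1021  0.2303] F [-0.3 -0.6  0.7] open -0.0002 ff 0.0 q [ 0.02  0.12 -0.09  2.42  1.36  0.25 -1.42] toolz [ 0.54  -0.16  -0.826] toolx [ 0.044  0.986 -0.163]
travel [1.65 1.16 1.75] angular [-14.    8.8   4.1]
```

```bash
cat > kin.py <<'E'
from h import *
from scipy.optimize import least_squares
import itertools
Q=[([-1.2652,.5214,-.0363,1.5995,.0212,1.0211,-.1128],[.22941,.58136,.23128],[.1868,.9824,0,0]),
([-1.11,.26,.17,1.93,-.05,.95,-.43],[.3171,.3649,.2615],[.514,.858,0,0]),
([-.55,-.12,.2,2.4,.31,.51,-.65],[.3916,.0282,.2667],[.713,.674,.141,.132]),
([-.65,-.04,.58,2.42,.57,.24,-.64],[.4584,-.0641,.266],[.699,.659,.174,.215]),
([.02,.12,-.09,2.42,1.36,.25,-1.42],[.4777,-.1021,.2303],[.697,.654,.131,.264])]
def fk(q,L,sg):
    h,a,b,c=L[:4];T=R.identity();p=np.array([0,0,h])
    for i in range(7):
        T=T*(R.from_euler("z",sg[i]*q[i]+(L[4] if i==0 else 0)) if i%2==0 else R.from_euler("y",sg[i]*q[i]))
        if i==2:p=p+T.apply([0,0,a])
        if i==4:p=p+T.apply([0,0,b])
    return p+T.apply([0,0,c]),T
if __name__=="__main__":
    best=[]
    for s in itertools.product((1,-1),repeat=4):
        sg=[s[0],1,s[1],1,s[2],1,s[3]]
        f=lambda L:np.concatenate([np.r_[fk(q,L,sg)[0]-p,.2*(fk(q,L,sg)[1].as_matrix()[:,2]-R.from_quat(o).as_matrix()[:,2])] for q,p,o in Q])
        r=least_squares(f,[.3,.4,.4,.25,0]);best.append((r.cost,sg,r.x.round(4)))
    best.sort(key=lambda t:t[0])
    for b in best[:3]:print(b)
    _,sg,L=best[0]
    for q,p,o in Q: a,T=fk(q,L,sg);print(np.round((a-p)*1e3,1),(T.inv()*R.from_quat(o)).as_quat().round(3))
E
python3 kin.py
```

```text
(np.float64(0.00035638559196432584), [-1, 1, -1, 1, -1, 1, 1], array([ 0.3516,  0.53  ,  0.4232,  0.3601, -0.1071]))
(np.float64(0.0003563855919643268), [-1, 1, -1, 1, -1, 1, -1], array([ 0.3516,  0.53  ,  0.4232,  0.3601, -0.1071]))
(np.float64(0.017795436135396542), [-1, 1, -1, 1, 1, 1, 1], array([ 0.3471,  0.4604,  0.4712,  0.249 , -0.232 ]))
[ 7.  -3.1 -1.3] [-0.    -0.     0.748  0.664]
[-2.8  0.7 -2. ] [0.001 0.003 0.917 0.4  ]
[-3.6 15.3  1.6] [-0.019  0.004  0.983  0.185]
[-0.8  2.9  2. ] [-0.029  0.002  0.982  0.188]
[ 3.8 -2.  -0.3] [-0.016 -0.027  0.832 -0.554]
```

```bash
cat > ik.py <<'E'
from kin import *
from goal import pose
sg=[-1,1,-1,1,-1,1,-1];L=[.3516,.53,.4232,.3601,-.1071]
lo=np.array([-2.91,-.3,-1.5,.17,-1.26,.16,-2.52])+.02;hi=np.array([2.91,2.13,1.42,2.43,4.41,1.93,2.52])-.02
# tool fixed rotation from a static state
q,p,o=Q[0];F=fk(q,L,sg)[1].inv()*R.from_quat(o)
def ik(p,g,q0):
    def f(q):
        a,T=fk(q,L,sg);return np.r_[(a-p)*10,((T*F).inv()*g).as_rotvec(),.003*(q-q0)]
    r=least_squares(f,np.clip(q0,lo+.01,hi-.01),bounds=(lo,hi));e=f(r.x);return r.x,np.linalg.norm(e[:3])*100,np.degrees(np.linalg.norm(e[3:6]))
if __name__=="__main__":
  for t in (40,44,48):
    for d in (0,40,80,120):
        T=np.radians(t);p,g=pose(76-d*np.sin(T),35,140+d*np.cos(T),t)
        for q0 in ([0,0,0,2,0,.5,0],[-.6,0,.6,2.2,.6,.3,-.6],[.7,.2,-.7,2.2,0,.5,0]):
            x,e,a=ik(p,g,np.array(q0));print(t,d,x.round(2),"mm",round(e,1),"deg",round(a,1))
E
python3 ik.py
```

```text
40 0 [-0.16  0.46  0.25  2.16 -1.24  0.18  1.18] mm 3.6 deg 13.1
40 0 [-0.16  0.46  0.25  2.16 -1.24  0.18  1.18] mm 3.6 deg 13.1
40 0 [ 0.94  1.03 -1.36  2.35  2.12  0.98 -1.8 ] mm 0.0 deg 0.0
40 40 [-0.2   0.37  0.3   2.23 -1.24  0.18  1.19] mm 3.3 deg 11.4
40 40 [ 0.8   0.59 -0.99  2.4   2.29  0.54 -2.19] mm 0.0 deg 0.0
40 40 [ 1.    0.93 -1.42  2.4   2.04  0.93 -1.8 ] mm 0.0 deg 0.0
40 80 [-0.27  0.27  0.38  2.29 -1.24  0.18  1.2 ] mm 2.8 deg 9.3
40 80 [ 0.86  0.44 -1.01  2.41  2.17  0.39 -2.12] mm 0.7 deg 1.4
40 80 [ 1.07  0.77 -1.45  2.41  1.91  0.78 -1.77] mm 0.7 deg 1.4
40 120 [-0.43  0.18  0.55  2.35 -1.24  0.18  1.2 ] mm 2.2 deg 6.8
40 120 [-0.44  0.18  0.55  2.35 -1.24  0.18  1.2 ] mm 2.2 deg 6.8
40 120 [ 1.16  0.5  -1.42  2.41  1.74  0.5  -1.69] mm 1.4 deg 2.9
44 0 [-0.13  0.46  0.23  2.16 -1.24  0.18  1.19] mm 4.6 deg 16.9
44 0 [ 0.77  0.76 -0.98  2.4   2.47  0.74 -2.27] mm 0.0 deg 0.0
44 0 [ 0.96  1.15 -1.41  2.4   2.24  1.11 -1.82] mm 0.0 deg 0.0
44 40 [-0.16  0.37  0.26  2.23 -1.24  0.18  1.2 ] mm 4.5 deg 15.5
44 40 [ 0.83  0.62 -1.03  2.41  2.32  0.58 -2.19] mm 1.7 d
[... 554 characters left out ...]
   2.41  2.5   0.77 -2.27] mm 1.8 deg 2.9
48 0 [ 0.97  1.18 -1.42  2.41  2.27  1.14 -1.81] mm 1.8 deg 2.9
48 40 [-0.11  0.36  0.22  2.23 -1.24  0.18  1.22] mm 5.7 deg 19.6
48 40 [ 0.85  0.64 -1.05  2.41  2.31  0.59 -2.17] mm 3.8 deg 7.1
48 40 [ 1.01  0.99 -1.44  2.41  2.08  0.97 -1.79] mm 3.8 deg 7.1
48 80 [-0.15  0.27  0.27  2.3  -1.24  0.18  1.23] mm 5.5 deg 17.9
48 80 [ 0.91  0.47 -1.05  2.41  2.14  0.39 -2.07] mm 5.2 deg 10.3
48 80 [ 1.08  0.78 -1.44  2.41  1.9   0.76 -1.74] mm 5.2 deg 10.3
48 120 [-0.26  0.17  0.38  2.37 -1.24  0.18  1.24] mm 5.2 deg 15.8
48 120 [ 0.96  0.28 -1.02  2.41  1.84  0.18 -1.81] mm 6.2 deg 12.7
48 120 [ 1.15  0.46 -1.35  2.41  1.7   0.41 -1.65] mm 6.2 deg 12.7
```

```bash
cat > t.py <<'E'
from ik import *
for t in (40,45,48):
  for d in (0,80,150):
   for roll in (180,90,-90):
        T=np.radians(t);p,g=pose(76-d*np.sin(T),35,140+d*np.cos(T),t);g=g*R.from_euler("z",roll,degrees=True)
        for q0 in ([0,.3,0,2,3.1,.5,0],):
            x,e,a=ik(p,g,np.array(q0));print(t,d,roll,x.round(2),"mm",round(e,1),"deg",round(a,1))
p,g=pose(-45,35,260,0);g=g*R.from_euler("z",180,degrees=True)
print(ik(p,g,np.array([0,.3,0,2,0,.9,0])),ik(p,g,np.array([0,.3,0,2,3,.5,0])))
E
python3 t.py
```

```text
40 0 180 [ 0.1   0.49 -0.08  2.35  3.18  0.39 -0.07] mm 0.0 deg 0.0
40 0 90 [-0.25  0.51  0.36  2.35  3.62  0.45  0.99] mm 0.0 deg 0.0
40 0 -90 [ 0.45  0.54 -0.53  2.35  2.71  0.44 -1.09] mm 0.0 deg 0.0
40 80 180 [ 0.18  0.27 -0.15  2.41  3.22  0.21 -0.1 ] mm 0.7 deg 1.4
40 80 90 [-0.18  0.28  0.27  2.41  3.71  0.25  0.95] mm 0.7 deg 1.4
40 80 -90 [ 0.52  0.31 -0.56  2.41  2.67  0.24 -1.09] mm 0.7 deg 1.4
40 150 180 [ 1.22  0.21 -1.3   2.41  1.42  0.18  1.71] mm 1.8 deg 3.6
40 150 90 [-0.56  0.14  0.68  2.41  4.39  0.18  0.29] mm 21.3 deg 1.4
40 150 -90 [ 1.22  0.21 -1.3   2.41  1.42  0.18  0.14] mm 1.8 deg 3.6
45 0 180 [ 0.1   0.53 -0.07  2.41  3.2   0.57 -0.08] mm 0.2 deg 0.3
45 0 90 [-0.27  0.56  0.39  2.41  3.53  0.63  1.08] mm 0.2 deg 0.3
45 0 -90 [ 0.47  0.59 -0.55  2.41  2.83  0.61 -1.18] mm 0.2 deg 0.3
45 80 180 [ 0.22  0.28 -0.19  2.41  3.25  0.21 -0.12] mm 3.5 deg 7.0
45 80 90 [-0.14  0.28  0.24  2.41  3.75  0.25  0.93] mm 3.5 deg 7.0
45 80 -90 [ 0.56  0.32 -0.59  2.41  2.67  0.23 -1.08] mm 3.5 deg 7.0
45 150 180 [ 1.31  0.36 -1.48  2.41  1.44  0.34  1.72] mm 4.9 deg 10.1
4
[... 420 characters left out ...]
0 [-0.11  0.29  0.21  2.41  3.78  0.26  0.91] mm 5.2 deg 10.3
48 80 -90 [ 0.58  0.33 -0.61  2.41  2.67  0.23 -1.07] mm 5.2 deg 10.3
48 150 180 [ 1.32  0.38 -1.48  2.41  1.41  0.35  1.76] mm 6.8 deg 14.0
48 150 90 [-0.29  0.16  0.41  2.41  4.39  0.18  0.31] mm 33.3 deg 10.9
48 150 -90 [ 1.29  0.31 -1.4   2.41  1.35  0.26  0.25] mm 6.8 deg 14.0
(array([ 0.91971609,  0.5393153 , -1.26183454,  1.91978424,  0.57624833,
        1.11502951,  2.49999929]), np.float64(0.0009247878456261472), np.float64(0.0023287366874313008)) (array([ 0.97895495,  0.7106517 , -1.48      ,  1.91979351,  0.75387174,
        1.25059492,  2.3139226 ]), np.float64(0.0012985230059599897), np.float64(0.0024803472865730413))
```

```bash
cat > t.py <<'E'
from ik import *
q=bot.get_state()["joint_pos"]
def go(x,y,z,t,roll):
    global q
    p,g=pose(x,y,z,t);g=g*R.from_euler("z",roll,degrees=True);q,e,a=ik(p,g,q);print((x,y,z,t,roll),q.round(2),"mm",round(e,1),"deg",round(a,1))
for k in range(1,5): go(-45+16*k,-5+9*k,230-11*k,33,0)
for k in range(1,13): go(20,30,185,33,-15*k)
for k in range(1,6): go(20+11*k,30,185-9*k,33+2*k,-180)
E
python3 t.py
```

```text
(-29, 4, 219, 33, 0) [ 1.1   0.28 -1.1   2.41  1.45  0.18 -1.37] mm 0.2 deg 0.4
(-13, 13, 208, 33, 0) [ 1.04  0.37 -1.11  2.4   1.67  0.28 -1.6 ] mm 0.0 deg 0.0
(3, 22, 197, 33, 0) [ 0.97  0.44 -1.11  2.38  1.74  0.36 -1.68] mm 0.0 deg 0.0
(19, 31, 186, 33, 0) [ 0.91  0.5  -1.09  2.36  1.78  0.42 -1.73] mm 0.0 deg 0.0
(20, 30, 185, 33, -15) [ 0.88  0.48 -1.04  2.35  1.8   0.39 -1.49] mm 0.0 deg 0.0
(20, 30, 185, 33, -30) [ 0.85  0.46 -0.99  2.35  1.82  0.36 -1.25] mm 0.0 deg 0.0
(20, 30, 185, 33, -45) [ 0.81  0.43 -0.94  2.35  1.84  0.32 -1.01] mm 0.0 deg 0.0
(20, 30, 185, 33, -60) [ 0.77  0.41 -0.88  2.35  1.87  0.29 -0.79] mm 0.0 deg 0.0
(20, 30, 185, 33, -75) [ 0.72  0.39 -0.81  2.35  1.9   0.25 -0.56] mm 0.0 deg 0.0
(20, 30, 185, 33, -90) [ 0.66  0.37 -0.74  2.35  1.95  0.22 -0.35] mm 0.0 deg 0.0
(20, 30, 185, 33, -105) [ 0.61  0.35 -0.66  2.35  2.01  0.19 -0.16] mm 0.0 deg 0.0
(20, 30, 185, 33, -120) [ 0.59  0.35 -0.64  2.35  2.03  0.18  0.08] mm 0.0 deg 0.0
(20, 30, 185, 33, -135) [ 0.59  0.35 -0.64  2.35  2.03  0.18  0.34] mm 0.0 deg 0.0
(20, 30, 185, 33, -150) [ 0.59  0.35 -0.64  2.35  2.03  0.18  0.6 ] mm 0.0 deg 0.0
(20, 30, 185, 33, -165) [ 0.59  0.35 -0.64  2.35  2.03  0.18  0.86] mm 0.0 deg 0.0
(20, 30, 185, 33, -180) [ 0.59  0.35 -0.64  2.35  2.03  0.18  1.13] mm 0.0 deg 0.0
(31, 30, 176, 35, -180) [ 0.68  0.43 -0.77  2.37  2.18  0.29  1.  ] mm 0.0 deg 0.0
(42, 30, 167, 37, -180) [ 0.72  0.5  -0.84  2.38  2.28  0.4   0.93] mm 0.0 deg 0.0
(53, 30, 158, 39, -180) [ 0.73  0.57 -0.87  2.38  2.36  0.49  0.88] mm 0.0 deg 0.0
(64, 30, 149, 41, -180) [ 0.74  0.64 -0.89  2.39  2.44  0.58  0.84] mm 0.0 deg 0.0
(75, 30, 140, 43, -180) [ 0.74  0.71 -0.9   2.39  2.5   0.66  0.81] mm 0.0 deg 0.0
```

```bash
sed -i 's/def pose(x,y,z,t,yaw=0):/def pose(x,y,z,t,yaw=0,roll=0):/; s/\*R.from_rotvec(\[-t,0,0\],degrees=True)$/*R.from_rotvec([-t,0,0],degrees=True)*R.from_euler("z",roll,degrees=True)/' goal.py; python3 goal.py 15 28 190 33 0 -40
```

```text
t 3.8 stainer mm [-44.9  -5.2 230.3] world [ 0.4777 -0.1021  0.2303] F [-0.3 -0.6  0.7] open -0.0002 ff 0.0 q [ 0.02  0.12 -0.09  2.42  1.36  0.25 -1.42] toolz [ 0.54  -0.16  -0.826] toolx [ 0.044  0.986 -0.163]
travel [1.67 1.21 2.41] angular [ -3.3   8.8 -36.9]
```

```bash
python3 -m inch '[{"angular":[-0.7,1.8,-7],"travel":[0.4,0.3,0.6],"gripper":0},{"angular":[-1.4,3.6,-14],"travel":[0.8,0.6,1.2],"gripper":0},{"angular":[-2,5.4,-21],"travel":[1.2,0.9,1.8],"gripper":0},{"angular":[-2.7,7.2,-29],"travel":[1.7,1.2,2.4],"gripper":0},{"angular":[-3.3,8.8,-37],"travel":[1.7,1.2,2.4],"gripper":0}]' && python3 goal.py 20 28 187 34 0 -80
```

```text
t: 4.3
tool_pos: [0.54, -0.0711, 0.1886]
eef_rot: [0.45, 0.847, 0.113, 0.261]
force: [0.1, -1.3, 0.6]
opening: 0.0003
finger_force: 0.0
t 4.3 stainer mm [ 15.2  30.  188.6] world [ 0.54   -0.0711  0.1886] F [ 0.1 -1.3  0.6] open 0.0003 ff 0.0 q [ 0.32  0.31 -0.38  2.31  1.8   0.16 -1.17] toolz [ 0.545 -0.006 -0.838] toolx [-0.515  0.787 -0.34 ]
travel [-0.14  0.05  0.16] angular [ -0.8  -0.7 -41.9]
```

```bash
python3 -m inch '[{"angular":[0,0,-8.4],"travel":[0,0,0],"gripper":0},{"angular":[0,0,-16.8],"travel":[0,0,0],"gripper":0},{"angular":[0,0,-25.2],"travel":[0,0,0],"gripper":0},{"angular":[0,0,-33.6],"travel":[0,0,0],"gripper":0},{"angular":[0,0,-42],"travel":[0,0,0],"gripper":0}]' && python3 -m inch '[{"angular":[0,0,-8.4],"travel":[0,0,0],"gripper":0},{"angular":[0,0,-16.8],"travel":[0,0,0],"gripper":0},{"angular":[0,0,-25.2],"travel":[0,0,0],"gripper":0},{"angular":[0,0,-33.6],"travel":[0,0,0],"gripper":0},{"angular":[0,0,-42],"travel":[0,0,0],"gripper":0}]' && python3 goal.py 36 28 173 37 0 -165
```

```text
t: 4.8
tool_pos: [0.5389, -0.0724, 0.1897]
eef_rot: [0.117, 0.951, 0.011, 0.285]
force: [-0.6, -0.3, 0.5]
opening: 0.0
finger_force: 0.0
t: 5.3
tool_pos: [0.5389, -0.0724, 0.1897]
eef_rot: [-0.232, 0.93, -0.092, 0.27]
force: [-0.2, -0.4, -0.3]
opening: -0.0001
finger_force: 0.0
t 5.3 stainer mm [ 14.2  28.6 189.7] world [ 0.5389 -0.0724  0.1897] F [-0.2 -0.4 -0.3] open -0.0001 ff 0.0 q [ 0.31  0.3  -0.37  2.32  1.8   0.16  0.29] toolz [ 0.546 -0.009 -0.838] toolx [-0.713 -0.53  -0.459]
travel [-0.3  -0.21  1.04] angular [  2.9  -2.8 -42.9]
```

```bash
python3 -m inch '[{"angular":[0.5,-0.5,-8],"travel":[0,0,0.2],"gripper":0},{"angular":[1,-1,-16],"travel":[-0.1,-0.1,0.4],"gripper":0},{"angular":[1.7,-1.7,-25],"travel":[-0.2,-0.1,0.6],"gripper":0},{"angular":[2.3,-2.3,-34],"travel":[-0.3,-0.2,0.8],"gripper":0},{"angular":[3,-3,-43],"travel":[-0.3,-0.2,1],"gripper":0}]' && python3 goal.py 56 28 157 40 0 -180 && python3 goal.py 76 28 140 43 0 -180
```

```text
t: 5.8
tool_pos: [0.5605, -0.0743, 0.1738]
eef_rot: [-0.543, 0.777, -0.199, 0.248]
force: [-0.6, -0.8, -0.7]
opening: -0.0
finger_force: 0.0
t 5.8 stainer mm [ 35.9  28.2 173.8] world [ 0.5605 -0.0743  0.1738] F [-0.6 -0.8 -0.7] open -0.0 ff 0.0 q [ 0.39  0.38 -0.47  2.33  2.32  0.28  0.53] toolz [ 0.603  0.001 -0.797] toolx [-0.223 -0.96  -0.17 ]
travel [-0.06 -0.23  1.02] angular [  2.9  -0.4 -16.3]
t 5.8 stainer mm [ 35.9  28.2 173.8] world [ 0.5605 -0.0743  0.1738] F [-0.6 -0.8 -0.7] open -0.0 ff 0.0 q [ 0.39  0.38 -0.47  2.33  2.32  0.28  0.53] toolz [ 0.603  0.001 -0.797] toolx [-0.223 -0.96  -0.17 ]
travel [-0.12 -0.45  2.05] angular [  5.8  -0.8 -16.3]
```

```bash
python3 -m inch '[{"angular":[1,0,-4],"travel":[0,-0.15,0.2],"gripper":0},{"angular":[2,0,-8],"travel":[0,-0.3,0.5],"gripper":0},{"angular":[3,-0.3,-12],"travel":[0,-0.4,0.8],"gripper":0},{"angular":[5,-0.6,-16],"travel":[-0.1,-0.5,1.1],"gripper":0},{"angular":[6,-0.8,-16.5],"travel":[-0.1,-0.6,1.3],"gripper":0}]' && python3 goal.py 73 32 137 44 0 -180;python3 look.py 1 | grep -E "roller|t'"
```

```text
t: 6.3
tool_pos: [0.5894, -0.0775, 0.1552]
eef_rot: [-0.636, 0.68, -0.267, 0.25]
force: [-53.6, 6.0, 21.4]
opening: -0.0001
finger_force: 0.0
t 6.3 stainer mm [ 64.9  27.  155.2] world [ 0.5894 -0.0775  0.1552] F [-53.6   6.   21.4] open -0.0001 ff 0.0 q [ 0.44  0.5  -0.53  2.34  2.58  0.48  0.6 ] toolz [ 0.681  0.001 -0.732] toolx [ 0.002 -1.     0.   ]
travel [-0.2   0.26  0.75] angular [1.1 0.1 0.1]
roller 0.49 [232. 236.] [0.485 0.26  0.01 ]
roller 0.46 [336. 180.] [ 0.584 -0.032  0.207]
roller 0.29 [327. 215.] [ 0.519 -0.013  0.081]
{'t': 7.6, 'joint_pos': array([ 0.43812094,  0.49603949, -0.52721246,  2.34074887,  2.57592707,
         2.04249702,   5.91779977,   0.08277039]), 'tool_pos': array([ 0.58903456, -0.07822097,  0.15489552]), 'eef_rot': array([-0.6347505 ,  0.68123657, -0.26626532,  0.24922144]), 'force': array([-13.35747931,   0.33484202,  -5.10208284]), 'wrist_torque': array([ 0.20730707,  2.90308138, -0.09985524]), 'finger_force': 0.0, 'opening': -0.00028315354400244657}
```

```bash
python3 - <<'E'
import cv2
im=cv2.imread("pics/side1.png")[140:340,230:470];cv2.imwrite("pics/c1.png",cv2.resize(im,None,fx=3,fy=3,interpolation=cv2.INTER_CUBIC))
E
```

```text
(no output)
```

View pics/c1.png

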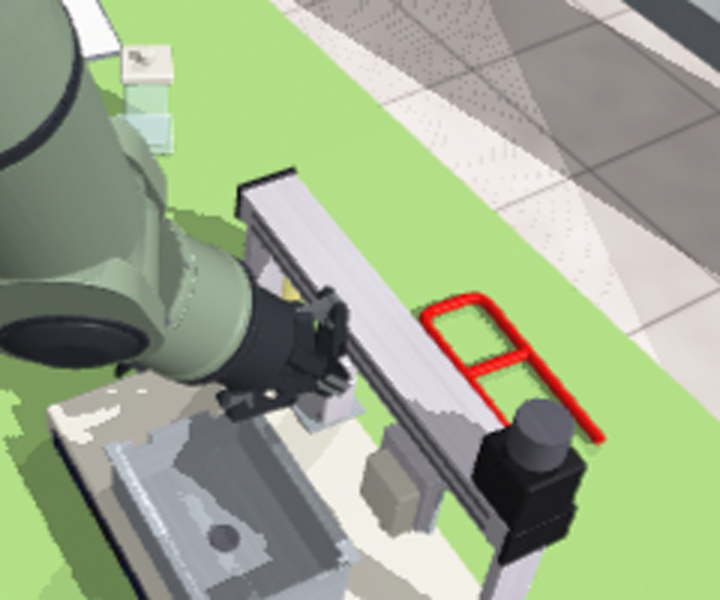

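```bash
python3 -m inch '[{"angular":[0,0,0],"travel":[0,0.2,-0.5],"gripper":0},{"angular":[0,0,0],"travel":[0,0.2,-1.2],"gripper":0},{"angular":[-1,0,0],"travel":[0,0.2,-1.8],"gripper":0},{"angular":[-2,0,0],"travel":[0,0.2,-2],"gripper":0},{"angular":[-3,0,0],"travel":[0,0.2,-2],"gripper":0}]' && python3 -m inch '[{"angular":[0,0,8.4],"travel":[0,0,0],"gripper":0},{"angular":[0,0,16.8],"travel":[0,0,0],"gripper":0},{"angular":[0,0,25.2],"travel":[0,0,0],"gripper":0},{"angular":[0,0,33.6],"travel":[0,0,0],"gripper":0},{"angular":[0,0,42],"travel":[0,0,0],"gripper":0}]' && python3 goal.py 36 25 173 41 0 -90
```

```text
t: 8.1
tool_pos: [0.5531, -0.0759, 0.1912]
eef_rot: [-0.64, 0.687, -0.251, 0.234]
force: [-0.2, -1.0, -0.5]
opening: -0.0002
finger_force: 0.0
t: 8.6
tool_pos: [0.5533, -0.0758, 0.1904]
eef_rot: [-0.349, 0.872, -0.149, 0.309]
force: [-0.6, 0.4, -0.0]
opening: -0.0002
finger_force: 0.0
t 8.6 stainer mm [ 28.8  26.2 190.4] world [ 0.5533 -0.0758  0.1904] F [-0.6  0.4 -0. ] open -0.0002 ff 0.0 q [ 0.58  0.38 -0.69  2.36  2.29  0.36  0.13] toolz [ 0.644 -0.001 -0.765] toolx [-0.517 -0.738 -0.434]
travel [0.19 0.14 0.72] angular [ 0.3 -0.9 47.6]
```

Contact cleared (force back to zero); finish the quarter roll so the wide linkage lies sideways.

```bash
python3 -m inch '[{"angular":[0,0,8.4],"travel":[0,0,0],"gripper":0},{"angular":[0,0,16.8],"travel":[0,0,0],"gripper":0},{"angular":[0,0,25.2],"travel":[0,0,0],"gripper":0},{"angular":[0,0,33.6],"travel":[0,0,0],"gripper":0},{"angular":[0,0,42],"travel":[0,0,0],"gripper":0}]' && python3 goal.py 50 25 160 43 0 -90; python3 goal.py 74 25 138 44 0 -90
```

```text
t: 9.1
tool_pos: [0.5533, -0.0759, 0.1904]
eef_rot: [-0.013, 0.939, -0.029, 0.342]
force: [-0.5, -0.4, -0.7]
opening: 0.0002
finger_force: 0.0
t 9.1 stainer mm [ 28.8  26.2 190.4] world [ 0.5533 -0.0759  0.1904] F [-0.5 -0.4 -0.7] open 0.0002 ff 0.0 q [ 0.75  0.43 -0.9   2.36  2.13  0.43 -0.42] toolz [ 0.644 -0.002 -0.765] toolx [-0.761 -0.097 -0.641]
travel [ 0.14 -0.03  1.48] angular [ 0.  -2.9  5.6]
t 9.1 stainer mm [ 28.8  26.2 190.4] world [ 0.5533 -0.0759  0.1904] F [-0.5 -0.4 -0.7] open 0.0002 ff 0.0 q [ 0.75  0.43 -0.9   2.36  2.13  0.43 -0.42] toolz [ 0.644 -0.002 -0.765] toolx [-0.761 -0.097 -0.641]
travel [-0.03 -0.04  2.77] angular [ 0.1 -3.9  5.6]
```

```bash
python3 -m inch '[{"angular":[0,-1,2],"travel":[0.05,0,0.5],"gripper":0},{"angular":[0,-2,4],"travel":[0.1,0,1],"gripper":0},{"angular":[0,-2.9,5.6],"travel":[0.15,0,1.5],"gripper":0},{"angular":[0,-3,5.6],"travel":[0.15,0,1.5],"gripper":0},{"angular":[0,-3,5.6],"travel":[0.15,0,1.5],"gripper":0}]' && python3 goal.py 74 25 138 44 0 -90
```

```text
t: 9.6
tool_pos: [0.5744, -0.0775, 0.1588]
eef_rot: [0.029, 0.93, -0.012, 0.366]
force: [1.0, -0.1, -0.5]
opening: 0.0001
finger_force: 0.0
t 9.6 stainer mm [ 49.9  26.  158.8] world [ 0.5744 -0.0775  0.1588] F [ 1.  -0.1 -0.5] open 0.0001 ff 0.0 q [ 0.78  0.6  -0.97  2.36  2.29  0.62 -0.57] toolz [ 0.682  0.002 -0.731] toolx [-0.731 -0.006 -0.682]
travel [-0.14 -0.04  1.27] angular [ 0.1 -1.   0.3]
```

```bash
python3 -m inch '[{"angular":[0,0,0],"travel":[0,0,0.3],"gripper":0},{"angular":[0,0,0],"travel":[-0.05,0,0.6],"gripper":0},{"angular":[0,0,0],"travel":[-0.1,0,0.9],"gripper":0},{"angular":[0,0,0],"travel":[-0.1,0,1.2],"gripper":0},{"angular":[0,0,0],"travel":[-0.1,0,1.2],"gripper":0}]' && python3 goal.py 74 45 138 43 0 -90
```

```text
t: 10.1
tool_pos: [0.5975, -0.0789, 0.1376]
eef_rot: [0.029, 0.93, -0.012, 0.366]
force: [-0.4, 1.0, -0.0]
opening: 0.0001
finger_force: 0.0
t 10.1 stainer mm [ 73.1  26.2 137.6] world [ 0.5975 -0.0789  0.1376] F [-0.4  1.  -0. ] open 0.0001 ff 0.0 q [ 0.74  0.68 -0.94  2.32  2.31  0.66 -0.56] toolz [ 0.682  0.002 -0.731] toolx [-0.731 -0.004 -0.682]
travel [-0.04  0.75  0.02] angular [0.1 0.  0.3]
```

```bash
python3 -m inch '[{"angular":[0,0,0],"travel":[0,0.3,0],"gripper":0},{"angular":[0,0,0],"travel":[0,0.6,0],"gripper":0},{"angular":[0,0,0],"travel":[0,0.9,0],"gripper":0},{"angular":[0,0,0],"travel":[0,1.2,0],"gripper":0},{"angular":[0,0,0],"travel":[0,1.2,0],"gripper":0}]' ; for i in 1 2 3; do python3 - <<'E'
from h import *
bot.snapshot("top");s=bot.get_state();print(s["force"].round(2))
E
done; python3 goal.py 74 45 138 43 0 -90
```

```text
t: 10.6
tool_pos: [0.5991, -0.0477, 0.1386]
eef_rot: [0.028, 0.93, -0.012, 0.367]
force: [0.7, -0.4, -0.6]
opening: 0.0001
finger_force: 0.6
[-0.45 -1.97  0.44]
[ 0.03 -1.61  0.27]
[-0.77 -1.1   0.63]
t 10.75 stainer mm [ 72.5  55.8 138.4] world [ 0.5989 -0.0492  0.1384] F [-0.8 -1.1  0.6] open 0.0003 ff 0.5 q [ 0.67  0.68 -0.95  2.32  2.26  0.71 -0.58] toolz [ 0.683  0.002 -0.731] toolx [-0.731 -0.005 -0.683]
travel [-0.03 -0.43  0.05] angular [0.1 0.1 0.3]
```

```bash
python3 -m inch '[{"angular":[0,0,0],"travel":[0,0.15,0],"gripper":0},{"angular":[0,0,0],"travel":[0,0.3,0],"gripper":0},{"angular":[0,0,0],"travel":[0,0.45,0],"gripper":0},{"angular":[0,0,0],"travel":[0,0.6,0],"gripper":0},{"angular":[0,0,0],"travel":[0,0.68,0],"gripper":0}]' ; cat > f.py <<'E'
from h import *
a=[]
for i in range(4): p=bot.snapshot("side");a.append(bot.get_state()["force"])
print(np.mean(a,0).round(2));cv2.imwrite("pics/push.png",p["pixels"])
E
python3 f.py; python3 goal.py
```

```text
t: 11.25
tool_pos: [0.6001, -0.0318, 0.1384]
eef_rot: [0.029, 0.93, -0.012, 0.367]
force: [-0.4, -3.9, 1.0]
opening: -0.0002
finger_force: 2.3
[ 0.09 -4.12  1.03]
t 11.45 stainer mm [ 72.5  72.8 138.3] world [ 0.6001 -0.0322  0.1383] F [-0.3 -4.6  0.3] open 0.0002 ff 2.0 q [ 0.63  0.68 -0.96  2.32  2.23  0.74 -0.59] toolz [ 0.683  0.002 -0.731] toolx [-0.731 -0.005 -0.683]
```

```bash
python3 -m inch '[{"angular":[0,0,0],"travel":[0,0.06,0],"gripper":0},{"angular":[0,0,0],"travel":[0,0.12,0],"gripper":0},{"angular":[0,0,0],"travel":[0,0.12,0],"gripper":0},{"angular":[0,0,0],"travel":[0,0.12,0],"gripper":0},{"angular":[0,0,0],"travel":[0,0.12,0],"gripper":0}]' ; python3 f.py; python3 goal.py
```

```text
t: 11.95
tool_pos: [0.6003, -0.0295, 0.1384]
eef_rot: [0.029, 0.93, -0.013, 0.367]
force: [0.3, -4.7, 1.3]
opening: 0.0002
finger_force: 2.8
[-0.86 -4.64  1.51]
t 12.15 stainer mm [ 72.5  75.6 138.4] world [ 0.6002 -0.0295  0.1384] F [-1.2 -4.5  1.2] open 0.0001 ff 2.8 q [ 0.63  0.68 -0.96  2.32  2.23  0.74 -0.59] toolz [ 0.683  0.001 -0.731] toolx [-0.731 -0.004 -0.683]
```

```bash
python3 -m inch '[{"angular":[0,0,0],"travel":[0,-0.4,0],"gripper":0},{"angular":[0,0,0],"travel":[0,-0.8,0],"gripper":0},{"angular":[0,0,0],"travel":[0,-1.2,0],"gripper":0},{"angular":[0,0,0],"travel":[0,-1.6,0],"gripper":0},{"angular":[0,0,0],"travel":[0,-2,0],"gripper":0}]' && python3 -m inch '[{"angular":[0,0,0],"travel":[0,0,0],"gripper":0},{"angular":[0,0,0],"travel":[0.1,0,-0.8],"gripper":0},{"angular":[0,0,0],"travel":[0.1,0,-1.6],"gripper":0},{"angular":[0,1,0],"travel":[0.1,0,-2.3],"gripper":0},{"angular":[0,3,0],"travel":[0.1,0,-2.8],"gripper":0}]' && python3 f.py; cat > lev.py <<'E'
from h import *
from goal import S,RS
p=bot.snapshot("side");cv2.imwrite("pics/lev.png",p["pixels"])
W=RS.inv().apply((cloud(p).reshape(-1,3)-S))*1e3
k=(W[:,0]>60)&(W[:,0]<84)&(W[:,1]>40)&(W[:,1]<125)&(W[:,2]>140)&(W[:,2]<165);print(k.sum(),np.median(W[k],0))
E
python3 lev.py;python3 goal.py
```

```text
t: 12.65
tool_pos: [0.5969, -0.08, 0.1384]
eef_rot: [0.029, 0.93, -0.012, 0.367]
force: [0.2, -0.0, 0.2]
opening: -0.0
finger_force: 0.0
t: 13.15
tool_pos: [0.5464, -0.0753, 0.188]
eef_rot: [0.029, 0.939, -0.011, 0.342]
force: [-0.7, -0.6, -1.1]
opening: -0.0001
finger_force: 0.0
[1.24 0.53 0.98]
53 [ 69.81652779  66.7224263  153.12245912]
t 13.4 stainer mm [ 23.2  26.  187.6] world [ 0.5477 -0.0757  0.1876] F [0.2 0.1 0. ] open -0.0 ff 0.0 q [ 0.78  0.45 -0.94  2.37  2.13  0.45 -0.5 ] toolz [ 0.644  0.002 -0.765] toolx [-0.765 -0.005 -0.644]
```

```bash
cat > t.py <<'E'
from ik import *
from goal import S,RS
s=bot.get_state();q=s["joint_pos"];a,T=fk(q,L,sg);print((a-s["tool_pos"])*1e3,np.degrees(((T*F).inv()*R.from_quat(s["eef_rot"])).as_rotvec()))
def go(p,g,l):
    global q
    q,e,a=ik(p,g,q);print(l,q.round(2),"mm",round(e,1),"deg",round(a,1))
for k in range(1,9):
    p,g=pose(23-5*k,26+2*k,188+10*k,40-5*k,0,-90);go(p,g,("tilt",40-5*k))
p0=p;g0=g;p1=np.array([.486,.258,.2])
for k in range(1,10):
    go(p0+(p1-p0)*k/9,R.from_euler("z",-87.3*k/9,degrees=True)*g0,("yaw",k))
for k in range(1,4): go(p1-[0,0,.065*k],R.from_euler("z",-87.3,degrees=True)*g0,"down")
E
python3 t.py
```

```text
[ 26.80799777 -12.61480395  17.76866886] [-3.9435081  -0.22351985  1.4415792 ]
('tilt', 35) [ 0.78  0.37 -0.87  2.38  2.    0.26 -0.39] mm 0.0 deg 0.0
('tilt', 30) [ 0.96  0.44 -1.14  2.3   1.38  0.4   0.22] mm 0.0 deg 0.0
('tilt', 25) [ 1.03  0.51 -1.29  2.23  1.14  0.57  0.46] mm 0.0 deg 0.0
('tilt', 20) [ 1.04  0.55 -1.36  2.15  0.99  0.73  0.59] mm 0.0 deg 0.0
('tilt', 15) [ 1.02  0.59 -1.39  2.07  0.89  0.87  0.67] mm 0.0 deg 0.0
('tilt', 10) [ 0.99  0.62 -1.4   2.    0.81  1.    0.73] mm 0.0 deg 0.0
('tilt', 5) [ 0.95  0.65 -1.39  1.92  0.75  1.12  0.78] mm 0.0 deg 0.0
('tilt', 0) [ 0.9   0.67 -1.38  1.85  0.7   1.24  0.81] mm 0.0 deg 0.0
('yaw', 1) [ 0.82  0.63 -1.32  1.87  0.67  1.19  0.6 ] mm 0.0 deg 0.0
('yaw', 2) [ 0.73  0.6  -1.27  1.88  0.63  1.14  0.4 ] mm 0.0 deg 0.0
('yaw', 3) [ 0.64  0.58 -1.2   1.89  0.61  1.1   0.19] mm 0.0 deg 0.0
('yaw', 4) [ 0.53  0.56 -1.14  1.9   0.58  1.07 -0.02] mm 0.0 deg 0.0
('yaw', 5) [ 0.43  0.55 -1.08  1.9   0.56  1.04 -0.24] mm 0.0 deg 0.0
('yaw', 6) [ 0.32  0.54 -1.02  1.89  0.54  1.02 -0.45] mm 0.0 deg 0.0
('yaw', 7) [ 0.21  0.55 -0.96  1.87  0.53  1.   -0.66] mm 0.0 deg 0.0
('yaw', 8) [ 0.1   0.56 -0.89  1.85  0.52  0.98 -0.87] mm 0.0 deg 0.0
('yaw', 9) [-0.01  0.57 -0.83  1.83  0.5   0.97 -1.08] mm 0.0 deg 0.0
down [-0.06  0.65 -0.76  1.88  0.59  0.85 -1.15] mm 0.0 deg 0.0
down [-0.12  0.74 -0.68  1.91  0.68  0.73 -1.22] mm 0.0 deg 0.0
down [-0.19  0.83 -0.58  1.93  0.77  0.62 -1.3 ] mm 0.0 deg 0.0
```

```bash
python3 goal.py -40 35 270 0 0 -90
```

```text
t 13.4 stainer mm [ 23.2  26.  187.6] world [ 0.5477 -0.0757  0.1876] F [0.2 0.1 0. ] open -0.0 ff 0.0 q [ 0.78  0.45 -0.94  2.37  2.13  0.45 -0.5 ] toolz [ 0.644  0.002 -0.765] toolx [-0.765 -0.005 -0.644]
travel [-0.19  0.37 -4.15] angular [-0.  40.1  0.3]
```

```bash
python3 -m inch '[{"angular":[0,8,0],"travel":[0,0,-0.8],"gripper":0},{"angular":[0,16,0],"travel":[0,0.1,-1.6],"gripper":0},{"angular":[0,24,0],"travel":[-0.1,0.2,-2.5],"gripper":0},{"angular":[0,32,0],"travel":[-0.2,0.3,-3.4],"gripper":0},{"angular":[0,40,0.3],"travel":[-0.2,0.4,-4.1],"gripper":0}]' && python3 - <<'E'
from goal import *
s,r=now();g=R.from_euler("z",-1.2-90,degrees=True)*R.from_euler("z",86.1-86.1)  # placeholder yaw
# tool y along bridge legs direction (-1.2deg), z down
y=np.array([np.cos(-.021),np.sin(-.021),0]);z=np.array([0,0,-1.]);g=R.from_matrix(np.c_[np.cross(y,z),y,z])
print("travel",(r.inv().apply(np.array([.486,.2577,.12])-s["tool_pos"])/.025).round(2),"ang",(r.inv()*g).as_rotvec(degrees=True).round(1))
E
```

```text
t: 13.9
tool_pos: [0.5156, -0.1071, 0.2083]
eef_rot: [0.043, 0.971, -0.071, 0.224]
force: [0.1, -0.4, 0.1]
opening: 0.0001
finger_force: 0.0
t 13.9 stainer mm [ -6.7  -7.6 208.3] world [ 0.5156 -0.1071  0.2083] F [ 0.1 -0.4  0.1] open 0.0001 ff 0.0 q [ 0.65  0.3  -0.77  2.24  1.07  0.44  0.49] toolz [ 0.439 -0.127 -0.889] toolx [-0.897 -0.009 -0.442]
travel [ 3.38 14.67  0.35] ang [14.1 26.4 84.4]
```

```bash
cat > bg.py <<'E'
# travel to world x y z mm with tool y along world angle deg, tool down
from goal import *
s,r=now();x,yy,zz,a=map(float,sys.argv[1:]);a=np.radians(a)
y=np.array([np.cos(a),np.sin(a),0]);z=np.array([0,0,-1.]);g=R.from_matrix(np.c_[np.cross(y,z),y,z])
print("travel",(r.inv().apply(np.array([x,yy,zz])/1e3-s["tool_pos"])/.025).round(2),"ang",(r.inv()*g).as_rotvec(degrees=True).round(1))
E
python3 -m inch '[{"angular":[0,7,0],"travel":[0,0.5,-1],"gripper":0},{"angular":[3,14,0],"travel":[0,1,-2],"gripper":0},{"angular":[5,21,0],"travel":[0,2,-2.5],"gripper":0},{"angular":[7,26,0],"travel":[0,3,-2.5],"gripper":0},{"angular":[7,26,0],"travel":[0,4,-2.5],"gripper":0}]' && python3 bg.py 486 258 120 -1.2
```

```text
t: 14.4
tool_pos: [0.5017, 0.0024, 0.2522]
eef_rot: [0.072, 0.99, -0.119, -0.005]
force: [-0.5, -0.5, -1.1]
opening: -0.0002
finger_force: 0.0
t 14.4 stainer mm [-28.  100.7 252.2] world [0.5017 0.0024 0.2522] F [-0.5 -0.5 -1.1] open -0.0002 ff 0.0 q [ 0.4   0.46 -0.9   1.84  0.59  1.22  0.69] toolz [-0.01  -0.236 -0.972] toolx [-0.997  0.077 -0.008]
travel [ 2.14 10.99  2.75] ang [-10.8  10.3  82.4]
```

```bash
python3 -m inch '[{"angular":[-1,1,8.2],"travel":[0.4,1.8,0],"gripper":45},{"angular":[-2,2,16.4],"travel":[0.8,3.6,0],"gripper":45},{"angular":[-3,3,24.6],"travel":[1.2,5.4,0.5],"gripper":45},{"angular":[-4,4,32.8],"travel":[1.6,7.2,0.5],"gripper":45},{"angular":[-5,5,41],"travel":[2,9,1],"gripper":45}]' && python3 bg.py 486 258 120 -1.2
```

```text
t: 14.9
tool_pos: [0.4828, 0.2206, 0.1743]
eef_rot: [0.421, 0.905, -0.065, 0.001]
force: [0.5, -0.1, 0.5]
opening: 0.0452
finger_force: 0.0
t 14.9 stainer mm [-61.7 317.2 174.3] world [0.4828 0.2206 0.1743] F [ 0.5 -0.1  0.5] open 0.0452 ff 0.0 q [-0.05  0.6  -0.76  1.8   0.52  1.08 -0.33] toolz [-0.044 -0.123 -0.991] toolx [-0.695  0.716 -0.058]
travel [1.18 1.3  1.97] ang [-5.3  5.6 41.2]
```

```bash
python3 -m inch '[{"angular":[-1,1,8.2],"travel":[0.2,0.3,0],"gripper":45},{"angular":[-2,2,16.4],"travel":[0.5,0.6,0.3],"gripper":45},{"angular":[-3,3.3,24.6],"travel":[0.8,0.9,0.6],"gripper":45},{"angular":[-4.2,4.5,32.8],"travel":[1.2,1.3,1],"gripper":45},{"angular":[-5.3,5.6,41.2],"travel":[1.2,1.3,1.5],"gripper":45}]' && python3 look.py 2 | grep -E "stay|bridge|t'";python3 bg.py 486 258 3 -1.2;sed -i 's/}0.npz/}2.npz/' fit2.py; python3 fit2.py | grep bridge
```

```text
t: 15.4
tool_pos: [0.4857, 0.2592, 0.1311]
eef_rot: [0.714, 0.7, 0.0, -0.0]
force: [-0.7, -0.4, -0.4]
opening: 0.0449
finger_force: 0.0
bridge 0.95 [395. 263.] [ 0.809 -0.047  0.007]
bridge 0.85 [157. 258.] [0.242 0.288 0.013]
bridge 0.63 [245. 238.] [0.488 0.238 0.009]
bridge 0.55 [253. 415.] [ 0.269 -0.223  0.008]
stay 0.98 [239. 237.] [0.48  0.256 0.002]
stay 0.93 [252. 416.] [ 0.266 -0.227  0.012]
stay 0.81 [395. 261.] [ 0.809 -0.045  0.012]
stay 0.75 [156. 257.] [0.242 0.295 0.009]
bridge 0.85 [325. 131.] [ 0.793 -0.036  0.013]
bridge 0.82 [403. 302.] [ 0.246 -0.053  0.712]
bridge 0.66 [230. 238.] [0.453 0.252 0.182]
bridge 0.66 [226. 323.] [0.24  0.286 0.006]
stay 0.88 [223. 325.] [0.233 0.293 0.011]
stay 0.74 [401. 304.] [ 0.243 -0.048  0.716]
stay 0.68 [328. 122.] [ 0.826 -0.047  0.001]
stay 0.57 [228. 238.] [0.452 0.256 0.19 ]
{'t': 16.7, 'joint_pos': array([-0.17032273,  0.59108888, -0.59061086,  1.86476212,  0.44061794,
        1.94457587e-02, -1.07505260e-02,  7.40811320e-04]), 'tool_pos': array([0.48661439, 0.25802901, 0.13304711]), 'eef_rot': array([7.12638285e-01, 7.01530656e-01, 1.15199537e-03, 2.94044676e-04]), 'force': array([1.14334222, 0.32520452, 0.55422827]), 'wrist_torque': array([-0.02251896, -0.02125521,  0.02304245]), 'finger_force': 0.0, 'opening': 0.04512869234790009}
t 16.7 stainer mm [-60.4 354.7 133. ] world [0.4866 0.258  0.133 ] F [1.1 0.3 0.6] open 0.0451 ff 0.0 q [-0.17  0.59 -0.59  1.86  0.44  0.82 -1.01] toolz [ 0.002  0.001 -1.   ] toolx [-0.052  0.999  0.001]
travel [-0.01 -0.04  5.2 ] ang [ 0.1 -0.1  0.3]
side bridge [485.4339 257.38    -1.5965] 1.3852613965988674
top bridge [485.6233 258.096   -1.6083] 1.5926085690790108
both bridge [485.5012 257.5813  -1.5993] 1.4800192521619628
```

```bash
python3 -m inch '[{"angular":[0,0,0],"travel":[0,0,1.6],"gripper":45},{"angular":[0,0,0],"travel":[0,0,3.2],"gripper":45},{"angular":[0,0,0],"travel":[0,-0.02,4.5],"gripper":45},{"angular":[0,0,0],"travel":[0,-0.04,5],"gripper":45},{"angular":[0,0,0],"travel":[0,-0.04,5.15],"gripper":45}]' && python3 -m inch '[{"angular":[0,0,0],"travel":[0,0,0],"gripper":0},{"angular":[0,0,0],"travel":[0,0,0],"gripper":0},{"angular":[0,0,0],"travel":[0,0,0],"gripper":0},{"angular":[0,0,0],"travel":[0,0,0],"gripper":0},{"angular":[0,0,0],"travel":[0,0,0],"gripper":0}]' 40 && python3 goal.py
```

```text
t: 17.2
tool_pos: [0.4853, 0.2582, 0.0035]
eef_rot: [0.712, 0.702, 0.0, 0.0]
force: [-1.0, -0.6, 0.2]
opening: 0.0453
finger_force: 0.0
t: 17.7
tool_pos: [0.4868, 0.2586, 0.0058]
eef_rot: [0.713, 0.701, 0.002, 0.001]
force: [-0.9, -0.2, 7.5]
opening: 0.0095
finger_force: 39.1
t 17.7 stainer mm [-60.3 355.3   5.8] world [0.4868 0.2586 0.0058] F [-0.9 -0.2  7.5] open 0.0095 ff 39.1 q [-0.27  0.78 -0.46  1.92  0.61  0.58 -1.15] toolz [ 0.004  0.002 -1.   ] toolx [-0.052  0.999  0.002]
```

```bash
python3 -m inch '[{"angular":[0,0,0],"travel":[0,0,0],"gripper":24},{"angular":[0,0,0],"travel":[0,0,0],"gripper":24},{"angular":[0,0,0],"travel":[0,0,0],"gripper":24},{"angular":[0,0,0],"travel":[0,0,0.08],"gripper":24},{"angular":[0,0,0],"travel":[0,0,0.12],"gripper":24}]' 30 && python3 goal.py && python3 -m inch '[{"angular":[0,0,0],"travel":[0,0,0],"gripper":0},{"angular":[0,0,0],"travel":[0,0,0],"gripper":0},{"angular":[0,0,0],"travel":[0,0,0],"gripper":0},{"angular":[0,0,0],"travel":[0,0,0],"gripper":0},{"angular":[0,0,0],"travel":[0,0,0],"gripper":0}]' 30 && python3 goal.py
```

```text
t: 18.2
tool_pos: [0.4859, 0.2582, 0.0011]
eef_rot: [0.713, 0.702, 0.001, 0.0]
force: [0.5, -0.1, 0.1]
opening: 0.0236
finger_force: 0.0
t 18.2 stainer mm [-61.2 354.8   1.1] world [0.4859 0.2582 0.0011] F [ 0.5 -0.1  0.1] open 0.0236 ff 0.0 q [-0.27  0.79 -0.45  1.92  0.61  0.57 -1.15] toolz [ 0.002  0.001 -1.   ] toolx [-0.052  0.999  0.001]
t: 18.7
tool_pos: [0.4858, 0.2582, 0.0012]
eef_rot: [0.713, 0.702, 0.001, 0.0]
force: [-0.4, -0.1, -2.0]
opening: 0.0104
finger_force: 29.2
t 18.7 stainer mm [-61.2 354.8   1.2] world [0.4858 0.2582 0.0012] F [-0.4 -0.1 -2. ] open 0.0104 ff 29.2 q [-0.27  0.79 -0.45  1.92  0.61  0.57 -1.15] toolz [ 0.002  0.001 -1.   ] toolx [-0.052  0.999  0.001]
```

```bash
python3 -m inch '[{"angular":[0,0,0],"travel":[0,0,0],"gripper":0},{"angular":[0,0,0],"travel":[0,0,-0.2],"gripper":0},{"angular":[0,0,0],"travel":[0,0,-0.5],"gripper":0},{"angular":[0,0,0],"travel":[0,0,-0.8],"gripper":0},{"angular":[0,0,0],"travel":[0,0,-0.8],"gripper":0}]' 60 && python3 goal.py && python3 -m inch '[{"angular":[0,0,0],"travel":[0,0,-1],"gripper":0},{"angular":[0,0,0],"travel":[0,0,-2.5],"gripper":0},{"angular":[0,0,0],"travel":[0,0,-4],"gripper":0},{"angular":[0,0,0],"travel":[0,0,-5.5],"gripper":0},{"angular":[0,0,0],"travel":[0,0,-6.5],"gripper":0}]' && python3 look.py 3 | tail -3; python3 goal.py
```

```text
t: 19.2
tool_pos: [0.4865, 0.2585, 0.0226]
eef_rot: [0.713, 0.701, 0.002, 0.001]
force: [0.4, 0.9, -1.5]
opening: 0.0093
finger_force: 58.6
t 19.2 stainer mm [-60.6 355.2  22.6] world [0.4865 0.2585 0.0226] F [ 0.4  0.9 -1.5] open 0.0093 ff 58.6 q [-0.25  0.75 -0.48  1.92  0.58  0.61 -1.13] toolz [ 0.003  0.002 -1.   ] toolx [-0.052  0.999  0.002]
t: 19.7
tool_pos: [0.4859, 0.2582, 0.1864]
eef_rot: [0.713, 0.702, 0.002, 0.001]
force: [1.2, 0.1, -2.6]
opening: 0.009
finger_force: 58.8
        0.91399584, -0.96006312]), 'qvel': array([-0.0003293 ,  0.0011894 , -0.0013051 ,  0.00028113, -0.00156832,
        0.00027446, -0.00095043]), 'joint_torque': array([ 3.10994277e-03, -8.36423421e+01, -1.04698956e+01, -3.26921868e+01,
        1.77912985e-02, -1.05162317e-02, -8.89001444e-05]), 'tool_pos': array([0.48554955, 0.25799462, 0.18383223]), 'eef_rot': array([7.12651719e-01, 7.01516921e-01, 1.19966155e-03, 3.14680728e-04]), 'force': array([-0.64662156, -0.09357856, -2.07300061]), 'wrist_torque': array([-0.01158277, -0.00763383,  0.02637753]), 'finger_force': 58.94368350505829, 'opening': 0.009004254741989952}
t 21.0 stainer mm [-61.5 354.6 183.8] world [0.4855 0.258  0.1838] F [-0.6 -0.1 -2.1] open 0.009 ff 58.9 q [-0.14  0.52 -0.63  1.83  0.38  0.91 -0.96] toolz [ 0.002  0.001 -1.   ] toolx [-0.052  0.999  0.001]
```

```bash
cat > fitb.py <<'E'
# fit bridge pose in tool frame (held): fitb.py N
from goal import *
from scipy.optimize import least_squares
n=sys.argv[1]
P={c:dict(np.load(f"pics/{c}{n}.npz",allow_pickle=True)) for c in("side","top")}
def seg(p,a,b):
    a,b=np.array(a,float),np.array(b,float);t=np.clip(((p-a)@(b-a))/((b-a)@(b-a)),0,1);return np.linalg.norm(p-a-t[:,None]*(b-a),axis=1)
S_=[((-35,-60,0),(-35,104,0)),((35,-60,0),(35,104,0)),((-15,-80,0),(15,-80,0)),((-35,0,0),(35,0,0)),((-35,-60,0),(-29,-74,0)),((-29,-74,0),(-15,-80,0)),((35,-60,0),(29,-74,0)),((29,-74,0),(15,-80,0))]
s=bot.get_state();r=R.from_quat(s["eef_rot"]);
# bridge local: y=tool y, z=-tool z, x=-tool x
for nm in("side","top","both"):
    A=[]
    for c,p in P.items():
        if nm not in(c,"both"):continue
        W=r.inv().apply((cloud(p).reshape(-1,3)-s["tool_pos"]))*1e3*[-1,1,-1]
        m=(abs(W[:,0])<60)&(W[:,1]>-110)&(W[:,1]<135)&(abs(W[:,2])<30)&~((abs(W[:,0])<25)&(abs(W[:,1])<60));A.append(W[m])
    A=np.concatenate(A)
    f=lambda v:np.abs(np.min([seg(R.from_rotvec(v[3:]).inv().apply(A-v[:3]),*g) for g in S_],0)-6)
    o=least_squares(f,[0,0,4,0,0,0],loss="cauchy",f_scale=1.5,x_scale=[1,1,1,.02,.02,.02]);print(nm,len(A),"pos",o.x[:3].round(1),"rot",o.x[3:].round(3),np.median(f(o.x)).round(2))
E
python3 fitb.py 3
```

```text
side 578 pos [0.8 0.  8. ] rot [ 0.002  0.001 -0.001] 1.12
top 293 pos [ 3.  -0.   4.6] rot [-0.016  0.036 -0.061] 1.55
both 871 pos [0.8 0.1 7.8] rot [ 0.004 -0.    -0.001] 1.29
```

```bash
sed -i 's/^S=np.array.*/S=np.array([.5225,-.1003,0]);RS=R.from_euler("z",-.0675)/' goal.py; python3 -m inch '[{"angular":[0,0,-7],"travel":[0,0,0],"gripper":0},{"angular":[0,0,-15],"travel":[0,0,0],"gripper":0},{"angular":[0,0,-23],"travel":[0,0,0],"gripper":0},{"angular":[0,0,-31],"travel":[0,0,0],"gripper":0},{"angular":[0,0,-39],"travel":[0,0,0],"gripper":0}]' && python3 goal.py -45.8 60 184 0 0 -90
```

```text
t: 21.5
tool_pos: [0.4856, 0.2579, 0.1838]
eef_rot: [0.435, 0.9, 0.001, 0.001]
force: [-0.6, -0.5, -1.8]
opening: 0.0091
finger_force: 59.0
t 21.5 stainer mm [-61.  354.9 183.8] world [0.4856 0.2579 0.1838] F [-0.6 -0.5 -1.8] open 0.0091 ff 59.0 q [-0.03  0.57 -0.8   1.82  0.49  0.96 -0.37] toolz [ 0.002  0.001 -1.   ] toolx [-0.673  0.74  -0.   ]
travel [-9.14 -7.49 -0.02] angular [  0.1   0.1 -47.7]
```

```bash
python3 -m inch '[{"angular":[0,0,-8],"travel":[-0.9,-0.7,0],"gripper":0},{"angular":[0,0,-16],"travel":[-2,-1.6,0],"gripper":0},{"angular":[0,0,-24],"travel":[-3.2,-2.6,0],"gripper":0},{"angular":[0,0,-32],"travel":[-4.4,-3.6,0],"gripper":0},{"angular":[0,0,-40],"travel":[-5.6,-4.6,0],"gripper":0}]' && python3 goal.py -45.8 -13 184 0 0 -90
```

```text
t: 22.0
tool_pos: [0.4812, 0.0754, 0.1836]
eef_rot: [0.101, 0.995, 0.001, 0.001]
force: [0.2, -1.1, -2.6]
opening: 0.0093
finger_force: 59.0
t 22.0 stainer mm [-53.  172.5 183.6] world [0.4812 0.0754 0.1836] F [ 0.2 -1.1 -2.6] open 0.0093 ff 59.0 q [ 0.47  0.54 -1.    1.97  0.56  0.94  0.55] toolz [ 0.002  0.001 -1.   ] toolx [-0.991  0.134 -0.002]
travel [-1.28 -7.31 -0.02] angular [ 0.1  0.1 -7.7]
```

```bash
python3 -m inch '[{"angular":[0,0,-2],"travel":[-0.3,-1.7,0],"gripper":0},{"angular":[0,0,-4],"travel":[-0.6,-3.4,0],"gripper":0},{"angular":[0.1,0.1,-6],"travel":[-0.9,-5.1,0],"gripper":0},{"angular":[0.1,0.1,-7.7],"travel":[-1.2,-6.6,0],"gripper":0},{"angular":[0.1,0.1,-7.7],"travel":[-1.28,-7.31,0],"gripper":0}]' && python3 -m inch '[{"angular":[0,0,0],"travel":[0,0,0.5],"gripper":0},{"angular":[0,0,0],"travel":[0,0,1],"gripper":0},{"angular":[0,0,0],"travel":[0,0,1.5],"gripper":0},{"angular":[0,0,0],"travel":[0,0,2],"gripper":0},{"angular":[0,0,0],"travel":[0,0,2],"gripper":0}]' && python3 look.py 4 | grep -E "tip|notch"; python3 goal.py -45.8 -13 100 0 0 -90; python3 fitb.py 4
```

```text
t: 22.5
tool_pos: [0.4746, -0.1123, 0.1831]
eef_rot: [0.038, 0.999, -0.001, -0.0]
force: [-0.0, 0.1, -2.3]
opening: 0.0095
finger_force: 59.0
t: 23.0
tool_pos: [0.4744, -0.1076, 0.1317]
eef_rot: [0.036, 0.999, 0.0, -0.001]
force: [-0.3, -0.7, -2.2]
opening: 0.0089
finger_force: 59.0
tip_a 0.73 [274. 271.] [0.448 0.002 0.141]
tip_a 0.72 [175. 284.] [ 0.254  0.189 -0.   ]
tip_a 0.69 [192. 269.] [0.311 0.205 0.012]
tip_a 0.61 [430. 286.] [ 0.838 -0.155  0.009]
notch_a 0.78 [275. 287.] [0.466 0.022 0.042]
notch_a 0.77 [302. 277.] [ 0.457 -0.102  0.228]
tip_a 0.96 [431. 341.] [ 0.159 -0.289 -0.002]
tip_a 0.9 [361. 136.] [ 0.772 -0.143  0.013]
tip_a 0.83 [445. 317.] [ 0.223 -0.333  0.01 ]
tip_a 0.81 [361. 114.] [ 0.842 -0.149  0.01 ]
notch_a 0.64 [328. 236.] [ 0.449 -0.005  0.149]
notch_a 0.62 [326. 217.] [ 0.52  -0.014  0.058]
t 24.3 stainer mm [-46.8 -11.4 133.3] world [ 0.4751 -0.1086  0.1333] F [ 0.5 -0.6 -3.3] open 0.0091 ff 59.0 q [ 0.81  0.62 -0.96  2.01  0.68  0.87  0.96] toolz [ 0. -0. -1.] toolx [-1.     0.006 -0.   ]
travel [-0.04 -0.06  1.33] angular [-0.   0.  -0.3]
side 720 pos [-1.2 -1.2  3.2] rot [-0.003  0.009  0.   ] 1.03
top 475 pos [0.5 2.5 4.2] rot [ 0.006 -0.002  0.002] 1.51
both 1195 pos [-0.7 -0.9  3.7] rot [ 0.005 -0.    -0.004] 1.27
```

```bash
python3 -m inch '[{"angular":[0,0,0],"travel":[-0.1,0,0.4],"gripper":0},{"angular":[0,0,0],"travel":[-0.1,0,0.8],"gripper":0},{"angular":[0,0,0],"travel":[-0.1,0,1.1],"gripper":0},{"angular":[0,0,0],"travel":[-0.1,0,1.15],"gripper":0},{"angular":[0,0,0],"travel":[-0.1,0,1.15],"gripper":0}]' && python3 look.py 5 | grep -E "zz"; python3 goal.py; python3 fitb.py 5; python3 - <<'E'
import cv2,numpy as np
a=cv2.imread("pics/side5.png")[225:355,220:390];b=cv2.imread("pics/top5.png")[185:275,300:420]
a=cv2.resize(a,None,fx=4.4,fy=4.4,interpolation=cv2.INTER_CUBIC);cv2.imwrite("pics/c5.png",a)
E
```

```text
t: 24.8
tool_pos: [0.4774, -0.1085, 0.1042]
eef_rot: [0.036, 0.999, 0.0, -0.0]
force: [-0.5, -0.3, -2.0]
opening: 0.009
finger_force: 59.0
t 26.1 stainer mm [-44.3 -11.5 104.6] world [ 0.4776 -0.1088  0.1046] F [ 0.5  0.3 -2.5] open 0.0094 ff 59.0 q [ 0.78  0.66 -0.92  2.02  0.74  0.82  0.92] toolz [ 0. -0. -1.] toolx [-1.     0.006 -0.   ]
side 1313 pos [-0.5 -2.2  3.8] rot [-0.009  0.011  0.002] 3.8
top 746 pos [-0.1  4.4  4.2] rot [-0.003 -0.002 -0.008] 3.41
both 2059 pos [-0.2 -1.9  4.1] rot [-0.005  0.003 -0.003] 3.71
```

View pics/c5.png

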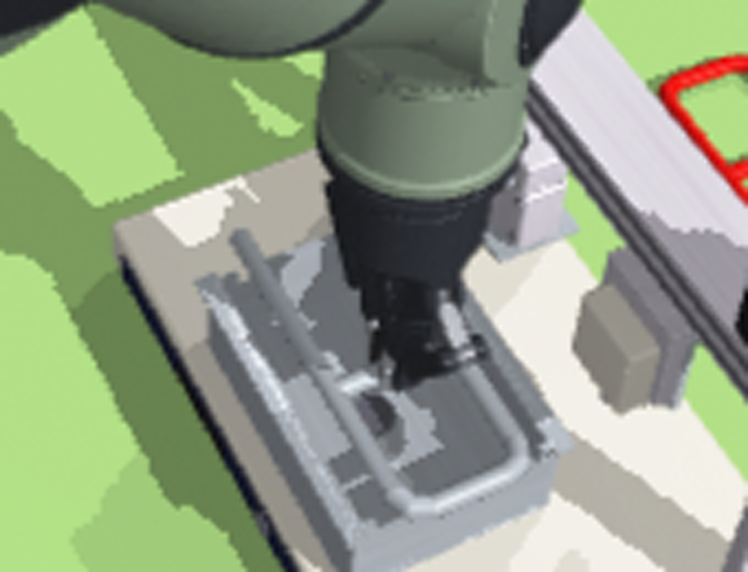

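```bash
python3 - <<'E'
from goal import *
for c in("side","top"):
    p=dict(np.load(f"pics/{c}5.npz",allow_pickle=True));W=RS.inv().apply((cloud(p).reshape(-1,3)-S))*1e3
    k=(W[:,1]>-75)&(W[:,1]<75)&(W[:,2]>103)&(W[:,2]<122)&~((abs(W[:,1]+12)<55)&(abs(W[:,0]+45)<27))
    for nm,lo,hi in(("front leg",-92,-66),("rear leg",-24,2)):
        m=k&(W[:,0]>lo)&(W[:,0]<hi);m2=m&(W[:,2]>np.percentile(W[m,2],50)) if m.any() else m;print(c,nm,m.sum(),W[m].min(0).round(1),W[m2].mean(0).round(1),W[m].max(0).round(1))
    for nm,lo,hi in(("front rim",-112,-86),("rear rim",-3,22)):
        m=(abs(W[:,2]-100)<2.5)&(W[:,0]>lo)&(W[:,0]<hi)&(abs(W[:,1])<75);print(c,nm,m.sum(),np.percentile(W[m,0],[2,50,98]).round(1),W[m,2].mean().round(1))
E
```

```text
side front leg 309 [-86.9 -74.7 105.4] [-80.3  -2.7 115. ] [-72.2  74.8 120.2]
side rear leg 94 [-16.6 -74.1 106.3] [-11.1 -55.8 115.1] [ -3.3 -30.2 120.2]
side front rim 277 [-111.1 -105.6  -99.1] 100.2
side rear rim 151 [ 8.3 15.3 20.8] 100.1
top front leg 243 [-85.6 -73.8 103.7] [-79.2  -0.3 115.5] [-72.1  74.7 120.5]
top rear leg 96 [-15.8   8.8 104.8] [ -9.2  43.8 115.8] [ -1.8  75.  121.8]
top front rim 139 [-109.8 -104.2  -98.5] 99.8
top rear rim 61 [10.1 15.9 21.7] 100.0
```

```bash
python3 -m inch '[{"angular":[0,0,0],"travel":[-0.01,0,0.1],"gripper":0},{"angular":[0,0,0],"travel":[-0.01,0,0.2],"gripper":0},{"angular":[0,0,0],"travel":[-0.01,0,0.3],"gripper":0},{"angular":[0,0,0],"travel":[-0.01,0,0.4],"gripper":0},{"angular":[0,0,0],"travel":[-0.01,0,0.4],"gripper":0}]' && python3 goal.py && python3 -m inch '[{"angular":[0,0,0],"travel":[0,0,0.04],"gripper":0},{"angular":[0,0,0],"travel":[0,0,0.08],"gripper":0},{"angular":[0,0,0],"travel":[0,0,0.12],"gripper":0},{"angular":[0,0,0],"travel":[0,0,0.12],"gripper":0},{"angular":[0,0,0],"travel":[0,0,0.12],"gripper":0}]' && python3 goal.py
```

```text
t: 26.6
tool_pos: [0.4776, -0.1087, 0.0942]
eef_rot: [0.037, 0.999, -0.0, -0.0]
force: [-0.4, 0.1, -1.4]
opening: 0.0094
finger_force: 59.0
t 26.6 stainer mm [-44.2 -11.4  94.2] world [ 0.4776 -0.1087  0.0942] F [-0.4  0.1 -1.4] open 0.0094 ff 59.0 q [ 0.76  0.68 -0.9   2.03  0.76  0.81  0.9 ] toolz [-0. -0. -1.] toolx [-1.     0.006  0.   ]
t: 27.1
tool_pos: [0.4778, -0.1088, 0.0916]
eef_rot: [0.037, 0.999, -0.0, 0.0]
force: [0.1, -0.3, -2.8]
opening: 0.0095
finger_force: 59.0
t 27.1 stainer mm [-44.  -11.5  91.6] world [ 0.4778 -0.1088  0.0916] F [ 0.1 -0.3 -2.8] open 0.0095 ff 59.0 q [ 0.76  0.68 -0.9   2.03  0.76  0.8   0.9 ] toolz [ 0. -0. -1.] toolx [-1.     0.006 -0.   ]
```

```bash
for i in 1 2; do python3 -m inch '[{"angular":[0,0,0],"travel":[0,0,0.02],"gripper":0},{"angular":[0,0,0],"travel":[0,0,0.04],"gripper":0},{"angular":[0,0,0],"travel":[0,0,0.06],"gripper":0},{"angular":[0,0,0],"travel":[0,0,0.06],"gripper":0},{"angular":[0,0,0],"travel":[0,0,0.06],"gripper":0}]'| grep -E "force|pos"; done; python3 f.py; python3 goal.py
```

```text
tool_pos: [0.4778, -0.1088, 0.0901]
force: [0.4, -1.5, -3.3]
finger_force: 59.0
tool_pos: [0.4778, -0.1088, 0.089]
force: [-3.4, -1.7, 10.9]
finger_force: 60.5
[-3.46 -0.08 10.84]
t 28.3 stainer mm [-43.9 -11.5  89. ] world [ 0.4779 -0.1088  0.089 ] F [-3.  -0.1 11.2] open 0.0092 ff 60.5 q [ 0.76  0.69 -0.9   2.03  0.77  0.8   0.89] toolz [ 0.    -0.001 -1.   ] toolx [-1.     0.006 -0.   ]
```

```bash
python3 -m inch '[{"angular":[0,0,0],"travel":[0,0,-0.03],"gripper":0},{"angular":[0,0,0],"travel":[0,0,-0.03],"gripper":12},{"angular":[0,0,0],"travel":[0,0,-0.03],"gripper":16},{"angular":[0,0,0],"travel":[0,0,-0.03],"gripper":30},{"angular":[0,0,0],"travel":[0,0,-0.03],"gripper":30}]' 20 && python3 goal.py && python3 -m inch '[{"angular":[0,0,0],"travel":[0,0,-0.3],"gripper":30},{"angular":[0,0,0],"travel":[0,0,-0.8],"gripper":30},{"angular":[0,0,0],"travel":[0,0,-1.6],"gripper":30},{"angular":[0,0,0],"travel":[0,0,-2.6],"gripper":30},{"angular":[0,0,0],"travel":[0,0,-4],"gripper":30}]' && python3 -m inch '[{"angular":[0,0,0],"travel":[1,2,-1],"gripper":30},{"angular":[0,0,0],"travel":[2,4,-1],"gripper":30},{"angular":[0,0,0],"travel":[2,5.5,-1],"gripper":30},{"angular":[0,0,0],"travel":[2,7,-1],"gripper":30},{"angular":[0,0,0],"travel":[2,8.5,-1],"gripper":30}]' && python3 look.py 6 | grep zz; python3 goal.py; python3 - <<'E'
from goal import *
for c in("side","top"):
    p=dict(np.load(f"pics/{c}6.npz",allow_pickle=True));W=RS.inv().apply((cloud(p).reshape(-1,3)-S))*1e3
    for nm,x0,x1,y0,y1 in(("front leg",-86,-74,-60,70),("rear leg",-16,-4,-60,70),("closed",-60,-30,-99,-86),("tipF",-86,-74,88,120),("tipR",-16,-4,88,120)):
        m=(W[:,0]>x0)&(W[:,0]<x1)&(W[:,1]>y0)&(W[:,1]<y1)&(W[:,2]>80);print(c,nm,m.sum(),np.percentile(W[m],[3,50,97],axis=0).round(1).tolist() if m.any() else "")
a=cv2.imread("pics/side6.png")[225:355,220:390];cv2.imwrite("pics/c6.png",cv2.resize(a,None,fx=4.4,fy=4.4,interpolation=cv2.INTER_CUBIC))
E
```

```text
t: 28.8
tool_pos: [0.4778, -0.1088, 0.0893]
eef_rot: [0.037, 0.999, -0.0, 0.0]
force: [1.2, -0.5, -0.3]
opening: 0.0298
finger_force: 0.0
t 28.8 stainer mm [-44.  -11.5  89.3] world [ 0.4778 -0.1088  0.0893] F [ 1.2 -0.5 -0.3] open 0.0298 ff 0.0 q [ 0.76  0.69 -0.9   2.03  0.77  0.8   0.89] toolz [ 0. -0. -1.] toolx [-1.     0.006 -0.   ]
t: 29.3
tool_pos: [0.4772, -0.1085, 0.1906]
eef_rot: [0.036, 0.999, 0.0, -0.001]
force: [0.2, -1.3, 0.1]
opening: 0.0302
finger_force: 0.0
t: 29.8
tool_pos: [0.4432, 0.1087, 0.2156]
eef_rot: [0.036, 0.999, -0.0, 0.001]
force: [0.7, -0.3, 0.5]
opening: 0.0299
finger_force: 0.0
t 31.1 stainer mm [-92.8 201.3 214.3] world [0.4435 0.1068 0.2143] F [-0.  -0.1  0. ] open 0.0298 ff 0.0 q [ 0.48  0.46 -1.1   2.01  0.5   0.97  0.63] toolz [ 0. -0. -1.] toolx [-1.     0.006 -0.   ]
side front leg 247 [[-85.1, -55.3, 93.3], [-81.3, 0.8, 98.4], [-74.9, 65.1, 102.4]]
side rear leg 242 [[-15.3, -56.2, 92.9], [-11.4, 2.4, 98.6], [-4.9, 65.4, 101.9]]
side closed 69 [[-57.6, -98.5, 93.2], [-44.6, -94.5, 98.7], [-31.2, -87.5, 102.0]]
side tipF 14 [[-84.0, 89.0, 95.1], [-80.7, 93.7, 98.9], [-75.4, 98.2, 102.2]]
side tipR 18 [[-14.3, 88.3, 94.4], [-10.9, 93.5, 98.5], [-5.4, 99.0, 102.6]]
top front leg 0 
top rear leg 50 [[-14.1, -58.7, 91.8], [-8.3, -42.7, 98.2], [-4.2, -21.8, 103.3]]
top closed 15 [[-41.4, -94.8, 94.7], [-35.4, -91.0, 99.8], [-30.3, -86.6, 102.8]]
top tipF 0 
top tipR 0
```

View pics/c6.png

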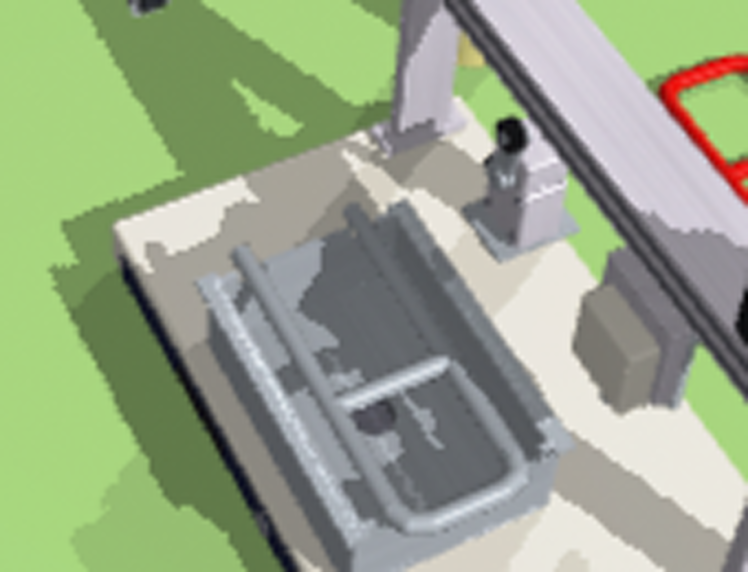

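The picture shows the bridge lying level in the tank. Its tips are at about (243,250) and (352,210), sunk in the notches, and its closed end is on the cut-down rim. The tube tops measure about z 100 all round. The lever at (512,132) is back at rest and the arm is clear.

```bash
python3 -c "
from workcell import bot
print(bot.close_job())"
```

```text
the job is handed in; nothing more can be done
None
```

The job is handed in, but the hand-in gave no verdict. On an early approach the gripper's linkage hit the rail with about 54 N at the wrist, which may break the 40 N limit on the arm or gripper pressing on something. After backing off, I pushed the switch lever to an estimated 0.56 rad, which clicks it, and it sprang back. The bridge is released and lies flat, its ends in both notches and its closed end on the cut-down rim, and I touched neither the bottle, the jar nor the slide box.

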